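# True the spoked grill grate: counted quarter turns with the spoke key

## Task

Tension the grill's spoked grate with the spoke key from its wooden stand: working round the rim, turn the nipple in the red collar two quarter turns clockwise (seen from above), then the yellow one a single quarter turn, overshooting neither. Leave the blue and white ones alone and stand the key back upright in its pocket. Set the key down on each nipple by feel and press only gently (30 N is too much), turn nipples only with the key, and disturb nothing else on the counter.

Things in the scene. Friction and masses are not known exactly. Their poses are not given: they have to be found in the camera images.
- grill: round dark tabletop grill, 240 mm across, with a flat rim whose top is 90 mm above the counter and a small black knob on its +x side (not used). Origin under its centre. Four spoke nipples stand upright on the rim 90 mm from its axis, a quarter of the way round from one another, each through a coloured collar; which colour is where changes.
- stand: light wooden block, 80 x 80 x 30 mm, fixed; origin under its centre, axes along its sides. In its top is a square pocket 30 x 30 mm, 15 mm deep, in which the key stands.
- pocket (a point): centre of the floor of the stand's square pocket, 15 mm above the counter, axes along the pocket's sides
- key: loose spoke key, 150 g, 74 mm tall, upright in the stand. Origin at the centre of its foot, z up. Below: a steel square socket, open downwards, 25 mm outside, 16.4 mm inside, 13 mm deep, mouth flared to 21.4 mm over the lowest 4 mm, sides along x and y. Then a 12 mm round stem and, from 50 to 74 mm height, an orange crossbar 60 mm long along x, 14 mm thick along y, to grip from above.
- red_collar: red collar, 40 mm across, 6 mm thick, fixed on the grill's rim, origin under its centre, 90 mm above the counter. An upright brass square nipple stands in its middle: its top is somewhere from 20 to 34 mm above this origin, different for each and not reported, so find it by touch; it does not sink under the key. x and y run along the nipple's flats while its joint reads 0.
- red_nipple (a joint): turn of the brass nipple in the red collar, rad: 0 at the start, growing clockwise seen from above, a quarter turn is 1.571. Square, 14 mm across flats, topped by a round cone 3 mm high, 14 mm across below and 9 mm above. Friction of about 0.03 N m keeps it where it is left. The key has 10 to 15 degrees of play on it to either side, so the nipple lags.
- yellow_collar: yellow collar, 40 mm across, 6 mm thick, fixed on the grill's rim, origin under its centre, 90 mm above the counter. An upright brass square nipple stands in its middle: its top is somewhere from 20 to 34 mm above this origin, different for each and not reported, so find it by touch; it does not sink under the key. x and y run along the nipple's flats while its joint reads 0.
- yellow_nipple (a joint): turn of the brass nipple in the yellow collar, rad: 0 at the start, growing clockwise seen from above, a quarter turn is 1.571. Square, 14 mm across flats, topped by a round cone 3 mm high, 14 mm across below and 9 mm above. Friction of about 0.03 N m keeps it where it is left. The key has 10 to 15 degrees of play on it to either side, so the nipple lags.
- blue_collar: blue collar, 40 mm across, 6 mm thick, fixed on the grill's rim, origin under its centre, 90 mm above the counter. An upright brass square nipple stands in its middle: its top is somewhere from 20 to 34 mm above this origin, different for each and not reported, so find it by touch; it does not sink under the key. x and y run along the nipple's flats while its joint reads 0.
- blue_nipple (a joint): turn of the brass nipple in the blue collar, rad: 0 at the start, growing clockwise seen from above, a quarter turn is 1.571. Square, 14 mm across flats, topped by a round cone 3 mm high, 14 mm across below and 9 mm above. Friction of about 0.03 N m keeps it where it is left. The key has 10 to 15 degrees of play on it to either side, so the nipple lags.
- white_collar: white collar, 40 mm across, 6 mm thick, fixed on the grill's rim, origin under its centre, 90 mm above the counter. An upright brass square nipple stands in its middle: its top is somewhere from 20 to 34 mm above this origin, different for each and not reported, so find it by touch; it does not sink under the key. x and y run along the nipple's flats while its joint reads 0.
- white_nipple (a joint): turn of the brass nipple in the white collar, rad: 0 at the start, growing clockwise seen from above, a quarter turn is 1.571. Square, 14 mm across flats, topped by a round cone 3 mm high, 14 mm across below and 9 mm above. Friction of about 0.03 N m keeps it where it is left. The key has 10 to 15 degrees of play on it to either side, so the nipple lags.
- rack: bamboo skewer rack, 50 x 160 x 50 mm with four steel skewers standing in it to 213 mm high; origin under its centre; leave alone
- plate: grey stoneware plate, 190 mm across, 22 mm high; origin under its centre; leave alone
- brush: blue silicone brush, 200 mm long, lying on the counter; origin under its middle; leave alone
- tin: closed aluminium tin, 88 mm across, 71 mm high; origin under its centre; leave alone
- bowl: white bowl, 100 mm across, 50 mm high; origin under its centre; leave alone
- oil: amber oil bottle, 56 mm across, 170 mm high; origin under its centre; leave alone
Things that resemble listed ones, but are neither listed nor needed, are in the scene too. What is shaped like the key but green or turquoise is not meant.

How it is judged:
By the outcome, as a careful person would: the job done as asked, in the order asked, and still so for the second after the job is handed in, with the robot touching nothing.
It also fails if it takes over 72 s, if anything falls off the work surface, if the arm or the gripper's body presses on something with over 40 N, if the wrist force passes 120 N, or if a joint passes its speed limit or range.

## Robot

A 6-joint arm with a two-finger parallel gripper is mounted at the origin on the work surface. World frame = base frame: x ahead of the robot, y to its left, z up, the work surface at z = 0. Lengths are in m, angles in rad, forces in N, time in s.
With the tool pointing down it reaches from about 0.225 to 0.875 m from the base axis. Payload 3.4 kg.
Tool frame: the origin (TCP) lies at the very end of the fingers, on their centre line; the grasp point (between the pads) lies behind it (manip.grasp_offset is the z of the grasp point in the tool frame, in m); z points along the fingers, y is the line along which they close (so a half turn about z gives the same grasp; the last joint's range is limited). The gripper opens to 85 mm and grips with 20 to 120 N. Pads are 22 mm wide; open, the fingers measure 114 mm over their backs; the gripper's body (76 mm by 85 mm) begins 54 mm behind the grasp point. The pads swing forward as they close: fully open they stand 13 mm farther back than shut.
Start: joints at [-1.383, 0.276, 1.505, -0, 1.361, -0.121], TCP at [0.175, -0.548, 0.193] pointing down, gripper open.
Joint ranges: [-2.89, 2.89], [-0.75, 2.08], [0.22, 2.7], [-1.18, 4.32], [0.11, 2.71], [-2.7, 2.7]. Speed limits (rad/s): [2.57, 2.57, 3.14, 3.14, 3.14, 3.14].

## Interface

Orientations are given as a unit quaternion [w, x, y, z].
In Python, from rig import manip gives the robot as it stands.
- The arm moves only by the shell command python3 -m pendant 'ROWS' [FORCE]. ROWS is JSON, a list of rows, each an object of numbers: "dx", "dy", "dz": the shift along the tool's x, y, z in m; "rx", "ry", "rz": the turn, a rotation vector about the tool's x, y, z in degrees; "hand": the finger opening in m, from 0 to 0.0854. In form: [{"dx": .., "dy": .., "dz": .., "rx": .., "ry": .., "rz": .., "hand": ..}, ...]. A call has 1 to 12 rows; each row shifts and turns the commanded pose from where the row before left it, along the tool's axes as they then stand; what a row does not reach is not made up. A row lasts 1/12 s, in which the tool goes at most 41.7 mm and 7.16 degrees, less where a joint would pass 70% of its speed; a pose out of reach is approached as far as the arm can. A call is refused whole if a number of a shift passes 0.0417 or a number of a turn 7.16, either way. A call with a gripper value outside its range is refused whole. The fingers move at their own pace and stop on an object; FORCE is the grip in N (left out, the last holds). Time passes only in rows, so rows that do not move let the fingers close. It gives the time, the measured TCP pose, the force, the opening and the grip force at its end, in the units of the state.
- manip.get_state(): the state, without advancing time (a new reading comes with each control period).
- manip.get_image(name): name is "side" or "top" or "wrist"; returns a dict with "frame" (400x640x3 uint8, red, green, blue), "fx", "fy", "cx", "cy" (pixels), "position" and "attitude" of the camera in the world; the wrist camera has in their place "mount" (4x4, takes a point from camera to tool coordinates, whose origin is the TCP and whose axes are the flange's). Camera axes: x right, y up, looking along -z (the intrinsics and any distortion apply to the point x, -y, -z); pixel columns grow to the right and rows downward; lengths in m; the calibration is good to about 2 mm. A picture is of the moment at which its call begins: read the wrist's pose just before it. There is no depth.
- manip.sign_off(): hands the job in; it is judged then, once.
The state is a dict: "clock": time; "qpos": joint angles; "qd": joint speeds; "effort": joint torques, N m; "position": TCP position; "ee_rot": TCP orientation; "contact_force": force on the tool from outside, world axes, zero at the start; "moment": the same for the moment, N m; "width": finger opening in m; "gripper_force": force on a finger pad.
Only numpy, scipy, OpenCV 4.12 (cv2) and the standard library are available. Lean on these libraries where they do the work, as an engineer would, in place of code of your own. Each camera call takes 0.05 s, during which the arm holds its last target. There are 200 camera calls.

## Working session

There is one attempt and no reset: what is moved stays moved. The work goes in short steps, Python scripts to look and compute and a shell command to move; the robot and the scene stay as the last step left them, time stands still between calls to the robot, and variables do not carry over. Pictures are saved under pics/ and viewed, at most 10 in all, crops included, and the job is handed in when it is done.

```bash
ls; mkdir -p pics; python3 - <<'E'
from rig import manip
import cv2
s=manip.get_state()
print({k:s[k] for k in('clock','position','ee_rot','contact_force','width')},manip.grasp_offset)
for n in('top','side','wrist'):
    i=manip.get_image(n); cv2.imwrite(f'pics/{n}0.png',i['frame'][:,:,::-1])
    print(n,{k:v for k,v in i.items() if k!='frame'})
E
```

```text
pics
{'clock': 0.0, 'position': array([ 0.17461425, -0.54720632,  0.19174103]), 'ee_rot': array([-9.28264153e-04,  9.88102444e-01,  1.53794333e-01, -4.01931159e-05]), 'contact_force': array([-0.88128006, -0.4568841 ,  0.09625211]), 'width': 0.08556274124207922} -0.0187
top {'fx': 419.11050498529426, 'fy': 419.11050498529426, 'cx': 317.5631148456064, 'cy': 198.58355666742008, 'position': array([0.38649337, 0.04072503, 1.28167774]), 'attitude': array([-0.70240863, -0.0555346 ,  0.06357058,  0.70675088])}
side {'fx': 516.1230264518833, 'fy': 516.1230264518833, 'cx': 318.60701051090183, 'cy': 200.352196577544, 'position': array([0.51138055, 1.06742709, 1.34331825]), 'attitude': array([-0.02034812, -0.00811987,  0.34050775,  0.93998643])}
wrist {'fx': 337.81675444048636, 'fy': 337.81675444048636, 'cx': 319.1738626459144, 'cy': 199.83327271069098, 'mount': array([[ 1.91434458e-04,  9.46389591e-01,  3.23027407e-01,
         8.22445123e-02],
       [ 9.99999977e-01, -1.51270684e-04, -1.49440737e-04,
        -7.17466423e-04],
       [-9.25645811e-05,  3.23027428e-01, -9.46389599e-01,
        -1.81094194e-01],
       [ 0.00000000e+00,  0.00000000e+00,  0.00000000e+00,
         1.00000000e+00]])}
```

View pics/top0.png

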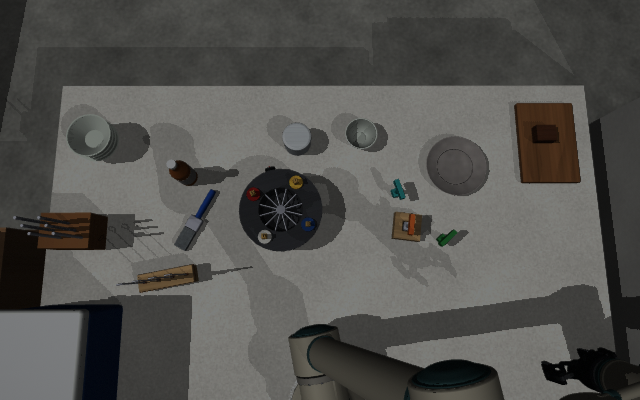

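View pics/side0.png

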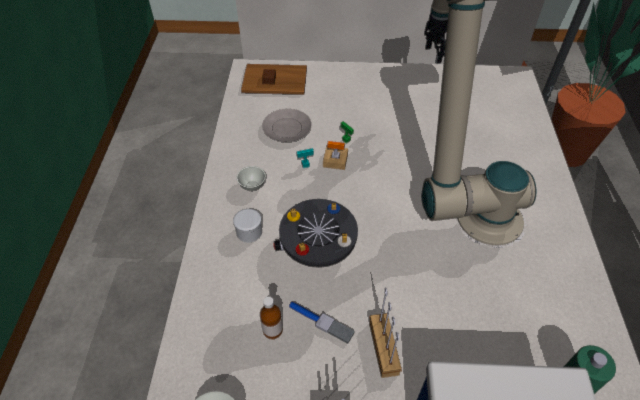

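The top view shows the candidates for the key: orange at (411,225) in the wooden stand at (407,226), turquoise at (398,189) and green at (447,238). I choose the orange one. The collars are red (255,195), yellow (296,182), blue (308,224) and white (264,236).

```bash
cat > h.py <<'E'
from rig import manip
import numpy as np, cv2
from scipy.spatial.transform import Rotation as R
def rot(q): return R.from_quat([q[1],q[2],q[3],q[0]]).as_matrix()
def grab(n):
    s=manip.get_state(); i=manip.get_image(n)
    if n=='wrist':
        T=np.eye(4);T[:3,:3]=rot(s['ee_rot']);T[:3,3]=s['position'];T=T@i['mount']
        i['P'],i['A']=T[:3,3],T[:3,:3]
    else: i['P'],i['A']=np.array(i['position']),rot(i['attitude'])
    return i
def ray(i,px,z):
    px=np.atleast_2d(px).astype(float)
    d=np.c_[(px[:,0]-i['cx'])/i['fx'],-(px[:,1]-i['cy'])/i['fy'],-np.ones(len(px))]@i['A'].T
    return i['P']+d*((z-i['P'][2])/d[:,2])[:,None]
def proj(i,p):
    c=(np.atleast_2d(p)-i['P'])@i['A']
    return np.c_[i['cx']-i['fx']*c[:,0]/c[:,2],i['cy']+i['fy']*c[:,1]/c[:,2]]
def hsv(i,lo,hi):
    m=cv2.inRange(cv2.cvtColor(i['frame'],cv2.COLOR_RGB2HSV),np.array(lo),np.array(hi))
    n,l,st,c=cv2.connectedComponentsWithStats(m); o=[(st[k,4],c[k],l==k) for k in range(1,n)]
    return sorted(o,key=lambda t:-t[0])
E
python3 - <<'E'
from h import *
for n in('top','side'):
    i=grab(n)
    for c,lo,hi,z in(('red',(0,150,60),(6,255,255),.096),('red2',(174,150,60),(180,255,255),.096),('yel',(22,150,80),(32,255,255),.096),('blue',(105,150,40),(125,255,255),.096),('orange',(7,190,120),(17,255,255),.089)):
        for a,p,m in hsv(i,lo,hi)[:2]:
            if a>8: print(n,c,a,p.round(1),ray(i,p,z)[0].round(4))
    if n=='top':
        # grill dark disc
        pts=np.array([[280,210]])
        cv2.imwrite('pics/c1.png',cv2.resize(i['frame'][150:265,225:465,::-1],None,fx=3.3,fy=3.3,interpolation=cv2.INTER_CUBIC))
E
```

```text
top red 69 [251.8 194.1] [0.6025 0.2152 0.096 ]
top yel 20 [292.  183.9] [0.6317 0.1001 0.096 ]
top blue 140 [204.5 203.4] [0.576  0.3496 0.096 ]
top blue 94 [306.6 224. ] [0.5152 0.0581 0.096 ]
side red 79 [301.9 250.1] [0.599  0.2188 0.096 ]
side yel 76 [293.2 216.4] [0.6338 0.0956 0.096 ]
side blue 179 [303.9 311.1] [0.5811 0.4145 0.096 ]
side blue 62 [333.2 209.2] [0.5118 0.0622 0.096 ]
side orange 100 [335.7 145.2] [ 0.5105 -0.2296  0.089 ]
```

View pics/c1.png

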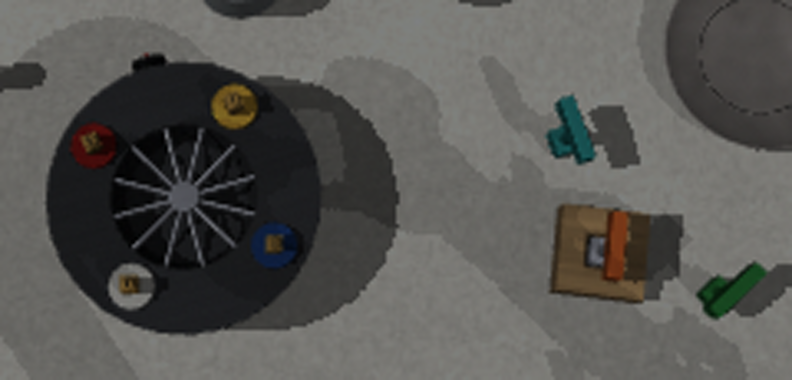

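The crop shows the orange crossbar at (617,245) and its stem in the stand's pocket, clear of the turquoise key (571,130) and the green one (733,290). I'll move above it with the tool turned to about 180°, so joint 6 has room for the whole turn on the red nipple.

```bash

python3 -m pendant '[{"dx":0.0347,"dy":-0.0167,"dz":-0.0048},{"dx":0.0347,"dy":-0.0167,"dz":-0.0048},{"dx":0.0347,"dy":-0.0167,"dz":-0.0048},{"dx":0.0347,"dy":-0.0167,"dz":-0.0048},{"dx":0.0347,"dy":-0.0167,"dz":-0.0048},{"dx":0.0347,"dy":-0.0167,"dz":-0.0048},{"dx":0.0347,"dy":-0.0167,"dz":-0.0048},{"dx":0.0347,"dy":-0.0167,"dz":-0.0048},{"dx":0.0347,"dy":-0.0167,"dz":-0.0048},{"dx":0.0347,"dy":-0.0167,"dz":-0.0048},{"dx":0.0347,"dy":-0.0167,"dz":-0.0048},{"dx":0.0347,"dy":-0.0167,"dz":-0.0048}]' 40
python3 -m pendant '[{"rz":-7},{"rz":-7},{"rz":-7},{"rz":-7},{"rz":-7},{"rz":-7},{"rz":-7},{"rz":-7},{"rz":-7},{"rz":-7},{"rz":-7},{"rz":-7}]' >/dev/null
python3 -m pendant '[{"rz":-7},{"rz":-7},{"rz":-7},{"rz":-7},{"rz":-7},{"rz":-7},{"rz":-7},{"rz":-7},{"rz":-7},{"rz":-7},{"rz":-7},{}]'
python3 - <<'E'
from h import *
i=grab('wrist'); s=manip.get_state(); print(s['position'],rot(s['ee_rot'])[:,0],s['qpos'])
cv2.imwrite('pics/w1.png',i['frame'][:,:,::-1])
for a,p,m in hsv(i,(5,170,90),(18,255,255))[:2]: print(a,p,ray(i,p,.089)[0])
E
```

```text
[ 0.17470598 -0.5476169   0.19230566] [9.52711563e-01 3.03876083e-01 6.51286928e-05] [-1.38299837e+00  2.76163122e-01  1.50533144e+00 -9.24757815e-06
  1.36071224e+00 -1.20958632e-01]invalid input
invalid input
invalid input
```

View pics/w1.png

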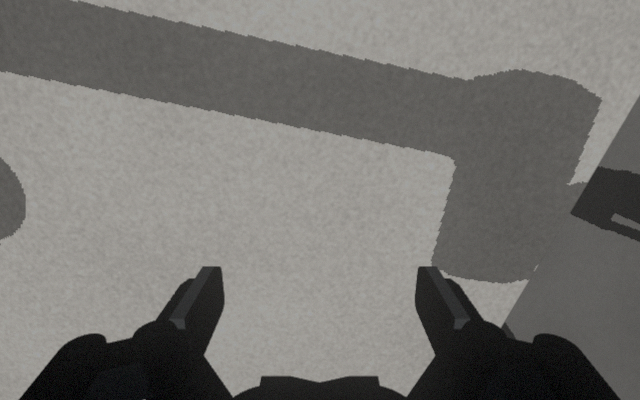

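The picture shows only bare counter and the fingers, because the rows were refused. I'll find out what format they need.

```bash

python3 -m pendant '[{"dx":0.03,"dy":-0.014,"dz":-0.005,"rx":0,"ry":0,"rz":0,"hand":0.085}]' 40
python3 -m pendant '[{"dx":0.03,"dy":-0.014,"dz":-0.005,"rx":0,"ry":0,"rz":0,"hand":0.085}]'
```

```text
clock: 0.38
position: [0.1959, -0.5285, 0.1963]
ee_rot: [0.001, 0.988, 0.152, -0.002]
contact_force: [1.2, 0.1, 0.2]
width: 0.085
gripper_force: 0.0
clock: 0.47
position: [0.2229, -0.5031, 0.202]
ee_rot: [-0.0, 0.988, 0.152, -0.0]
contact_force: [0.7, -0.4, -0.2]
width: 0.085
gripper_force: 0.0
```

```bash

python3 -m pendant '[{"dx":0.0297,"dy":-0.0143,"dz":-0.004,"rx":0,"ry":0,"rz":0,"hand":0.085},{"dx":0.0297,"dy":-0.0143,"dz":-0.004,"rx":0,"ry":0,"rz":0,"hand":0.085},{"dx":0.0297,"dy":-0.0143,"dz":-0.004,"rx":0,"ry":0,"rz":0,"hand":0.085},{"dx":0.0297,"dy":-0.0143,"dz":-0.004,"rx":0,"ry":0,"rz":0,"hand":0.085},{"dx":0.0297,"dy":-0.0143,"dz":-0.004,"rx":0,"ry":0,"rz":0,"hand":0.085},{"dx":0.0297,"dy":-0.0143,"dz":-0.004,"rx":0,"ry":0,"rz":0,"hand":0.085},{"dx":0.0297,"dy":-0.0143,"dz":-0.004,"rx":0,"ry":0,"rz":0,"hand":0.085},{"dx":0.0297,"dy":-0.0143,"dz":-0.004,"rx":0,"ry":0,"rz":0,"hand":0.085},{"dx":0.0297,"dy":-0.0143,"dz":-0.004,"rx":0,"ry":0,"rz":0,"hand":0.085},{"dx":0.0297,"dy":-0.0143,"dz":-0.004,"rx":0,"ry":0,"rz":0,"hand":0.085},{"dx":0.0297,"dy":-0.0143,"dz":-0.004,"rx":0,"ry":0,"rz":0,"hand":0.085},{"dx":0.0297,"dy":-0.0143,"dz":-0.004,"rx":0,"ry":0,"rz":0,"hand":0.085}]' >/dev/null
python3 -m pendant '[{"dx":0,"dy":0,"dz":0,"rx":0,"ry":0,"rz":-7,"hand":0.085},{"dx":0,"dy":0,"dz":0,"rx":0,"ry":0,"rz":-7,"hand":0.085},{"dx":0,"dy":0,"dz":0,"rx":0,"ry":0,"rz":-7,"hand":0.085},{"dx":0,"dy":0,"dz":0,"rx":0,"ry":0,"rz":-7,"hand":0.085},{"dx":0,"dy":0,"dz":0,"rx":0,"ry":0,"rz":-7,"hand":0.085},{"dx":0,"dy":0,"dz":0,"rx":0,"ry":0,"rz":-7,"hand":0.085},{"dx":0,"dy":0,"dz":0,"rx":0,"ry":0,"rz":-7,"hand":0.085},{"dx":0,"dy":0,"dz":0,"rx":0,"ry":0,"rz":-7,"hand":0.085},{"dx":0,"dy":0,"dz":0,"rx":0,"ry":0,"rz":-7,"hand":0.085},{"dx":0,"dy":0,"dz":0,"rx":0,"ry":0,"rz":-7,"hand":0.085},{"dx":0,"dy":0,"dz":0,"rx":0,"ry":0,"rz":-7,"hand":0.085},{"dx":0,"dy":0,"dz":0,"rx":0,"ry":0,"rz":-7,"hand":0.085}]' >/dev/null
python3 -m pendant '[{"dx":0,"dy":0,"dz":0,"rx":0,"ry":0,"rz":-7,"hand":0.085},{"dx":0,"dy":0,"dz":0,"rx":0,"ry":0,"rz":-7,"hand":0.085},{"dx":0,"dy":0,"dz":0,"rx":0,"ry":0,"rz":-7,"hand":0.085},{"dx":0,"dy":0,"dz":0,"rx":0,"ry":0,"rz":-7,"hand":0.085},{"dx":0,"dy":0,"dz":0,"rx":0,"ry":0,"rz":-7,"hand":0.085},{"dx":0,"dy":0,"dz":0,"rx":0,"ry":0,"rz":-7,"hand":0.085},{"dx":0,"dy":0,"dz":0,"rx":0,"ry":0,"rz":-7,"hand":0.085},{"dx":0,"dy":0,"dz":0,"rx":0,"ry":0,"rz":-7,"hand":0.085},{"dx":0,"dy":0,"dz":0,"rx":0,"ry":0,"rz":-7,"hand":0.085},{"dx":0,"dy":0,"dz":0,"rx":0,"ry":0,"rz":-7,"hand":0.085},{"dx":0,"dy":0,"dz":0,"rx":0,"ry":0,"rz":-7,"hand":0.085},{"dx":0,"dy":0,"dz":0,"rx":0,"ry":0,"rz":0,"hand":0.085}]' | head -3
python3 - <<'E'
from h import *
s=manip.get_state();i=grab('wrist');  print(s['position'],rot(s['ee_rot'])[:,0],s['qpos'])
cv2.imwrite('pics/w2.png',i['frame'][:,:,::-1])
for a,p,m in hsv(i,(5,170,90),(18,255,255))[:2]: print(a,p,ray(i,p,.089)[0])
E
```

```text
clock: 3.47
position: [0.5107, -0.2311, 0.2505]
ee_rot: [-0.0, 0.01, 1.0, 0.0]
[ 0.51070111 -0.23107115  0.25052272] [-9.99782647e-01  2.08477507e-02  1.73549656e-04] [-5.48970985e-01  2.27448408e-01  1.42986094e+00 -7.27203473e-05
  1.48444197e+00 -2.09891177e+00]
646 [308.00773994 170.61455108] [ 0.51089543 -0.24235126  0.089     ]
2 [  5.5 312.5] [ 0.67946812 -0.61379571  0.089     ]
```

View pics/w2.png

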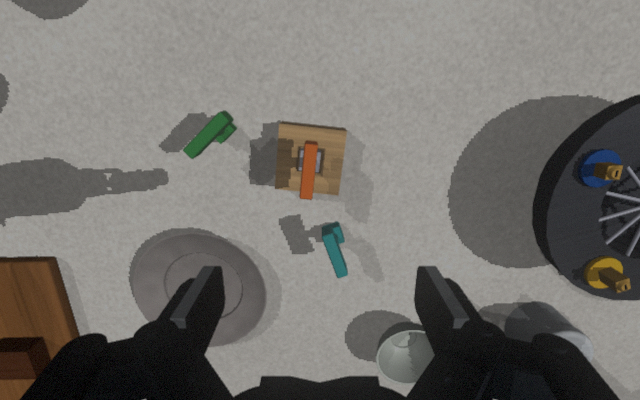

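The wrist picture shows the orange key at (308,170) in its stand at (311,158), the turquoise key at (334,250) and the green one at (210,134). I'll compute the yaw and centre.

```bash

python3 - <<'E'
from h import *
i=grab('wrist'); t=grab('top')
def yaw(i,m,z):
    c,_=cv2.findContours(m.astype(np.uint8),0,2)
    c=max(c,key=cv2.contourArea).reshape(-1,2); w=ray(i,c,z)[:,:2]
    r=cv2.minAreaRect((w*1000).astype(np.float32)); return r,cv2.boxPoints(r).round(1).tolist()
a,p,m=hsv(i,(5,170,90),(18,255,255))[0]; print('bar',yaw(i,m,.089))
hs=cv2.cvtColor(i['frame'],cv2.COLOR_RGB2HSV)
print(hs[135,300],hs[180,330],hs[185,285],[hs[r,308].tolist() for r in (150,160,170,180,190)],[hs[170,c].tolist() for c in range(300,320,2)])
m=cv2.inRange(hs,np.array((10,60,70)),np.array((22,170,255)));n,l,st,cc=cv2.connectedComponentsWithStats(m)
k=l[128,305];print(st[k]); mm=(l==k)
mm=mm|hsv(i,(5,170,90),(18,255,255))[0][2]
mm=cv2.morphologyEx(mm.astype(np.uint8),cv2.MORPH_CLOSE,np.ones((3,3)))
print('stand',yaw(i,mm,.03))
for g,p,m in hsv(t,(3,150,90),(18,255,255))[:2]: print(g,p,ray(t,p,.089),yaw(t,m,.089))
E
```

```text
bar (((512.06201171875, -242.39718627929688), (12.562914848327637, 58.42551040649414), 82.41378021240234), [[482.29998779296875, -244.8000030517578], [540.2000122070312, -252.5], [541.7999877929688, -240.0], [483.8999938964844, -232.3000030517578]])
[ 18 106 145] [ 17 105 131] [17 86 89] [[11, 184, 157], [11, 184, 159], [11, 189, 155], [11, 182, 158], [11, 190, 153]] [[0, 13, 102], [11, 145, 114], [11, 188, 155], [11, 186, 156], [11, 189, 155], [11, 188, 155], [12, 193, 153], [11, 164, 140], [124, 15, 118], [132, 12, 108]]
[ 275  122   72   74 3590]
stand (((515.7860717773438, -243.05136108398438), (80.10794830322266, 90.87068176269531), 82.65460205078125), [[465.6000061035156, -277.0], [555.7000122070312, -288.6000061035156], [566.0, -209.10000610351562], [475.79998779296875, -197.5]])
71 [411.54929577 226.53521127] [[ 0.50698302 -0.24197325  0.089     ]] (((507.53619384765625, -241.77438354492188), (12.657841682434082, 44.02342987060547), 82.21871185302734), [[484.8999938964844, -245.10000610351562], [528.5, -251.0], [530.2000122070312, -238.5], [486.6000061035156, -232.5]])
4 [249.75 192.  ] [[0.60984443 0.22221533 0.089     ]] (((609.8131713867188, 222.93572998046875), (5.879709243774414, 2.8835904598236084), 1.142325758934021), [[606.7999877929688, 224.3000030517578], [606.9000244140625, 221.39999389648438], [612.7999877929688, 221.60000610351562], [612.7000122070312, 224.39999389648438]])
```

```bash

python3 -m pendant '[{"dx":0,"dy":0,"dz":0,"rx":0,"ry":0,"rz":6.3,"hand":0.045},{"dx":-0.002,"dy":-0.011,"dz":0.024,"rx":0,"ry":0,"rz":0,"hand":0.045},{"dx":0,"dy":0,"dz":0.024,"rx":0,"ry":0,"rz":0,"hand":0.045},{"dx":0,"dy":0,"dz":0.024,"rx":0,"ry":0,"rz":0,"hand":0.045},{"dx":0,"dy":0,"dz":0.024,"rx":0,"ry":0,"rz":0,"hand":0.045},{"dx":0,"dy":0,"dz":0.024,"rx":0,"ry":0,"rz":0,"hand":0.045},{"dx":0,"dy":0,"dz":0,"rx":0,"ry":0,"rz":0,"hand":0.045},{"dx":0,"dy":0,"dz":0,"rx":0,"ry":0,"rz":0,"hand":0.045}]'
python3 - <<'E'
from h import *
s=manip.get_state();i=grab('wrist');  print(s['position'],rot(s['ee_rot'])[:,0])
cv2.imwrite('pics/w3.png',i['frame'][:,:,::-1])
a,p,m=hsv(i,(5,170,90),(18,255,255))[0]
c,_=cv2.findContours(m.astype(np.uint8),0,2); c=max(c,key=cv2.contourArea).reshape(-1,2)
w=ray(i,c,.089)[:,:2]; r=cv2.minAreaRect((w*1000).astype(np.float32)); print(a,r)
Rm=rot(s['ee_rot']); print((np.array([*r[0],89])/1000-s['position'])@Rm)
E
```

```text
clock: 4.28
position: [0.5106, -0.2419, 0.1298]
ee_rot: [-0.001, 0.067, 0.998, 0.001]
contact_force: [0.1, -0.4, -0.2]
width: 0.0448
gripper_force: 0.0
[ 0.5105728  -0.24187651  0.12977754] [-0.99102568  0.13364561  0.00263825]
1444 ((511.48486328125, -242.6707305908203), (12.846305847167969, 59.31868362426758), 82.75691986083984)
[-0.0011176  -0.0007097   0.04077398]
```

View pics/w3.png

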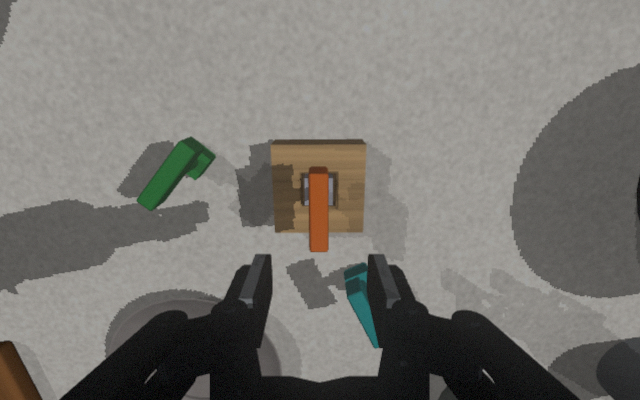

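The picture shows the orange bar at (318,210), centred between the fingers, with the turquoise key (362,305) well away from the closing path. I'll descend and grip.

```bash

python3 - <<'E'
from h import *
s=manip.get_state();i=grab('wrist')
hs=cv2.cvtColor(i['frame'],cv2.COLOR_RGB2HSV)
m=cv2.inRange(hs,np.array((8,60,50)),np.array((24,255,255)))
m[:,:255]=0;m[:,380:]=0;m[236:]=0;m[:130]=0
m=cv2.morphologyEx(m,cv2.MORPH_CLOSE,np.ones((3,3)))
v=hs[:,:,2]
print([v[r,345] for r in range(134,152)],[v[r,355] for r in range(226,238)])
cols=lambda r:np.flatnonzero(m[r])[[0,-1]]
rows=lambda c:np.flatnonzero(m[:,c])[[0,-1]]
print([cols(r) for r in(155,200,220)],[rows(c) for c in(285,300,345,355)])
p=ray(i,[(285,232),(355,232),(cols(155)[1],155),(cols(220)[1],220),(cols(220)[0],220),(320,145)],.03)
Rm=rot(s['ee_rot']);print(((p-s['position'])@Rm*1000).round(1), p.round(4))
E
python3 -m pendant '[{"dx":-0.001,"dy":-0.0007,"dz":0.024,"rx":0,"ry":0,"rz":0,"hand":0.045},{"dx":0,"dy":0,"dz":0.024,"rx":0,"ry":0,"rz":0,"hand":0.045},{"dx":0,"dy":0,"dz":0.0235,"rx":0,"ry":0,"rz":0,"hand":0.045},{"dx":0,"dy":0,"dz":0,"rx":0,"ry":0,"rz":0,"hand":0.045},{"dx":0,"dy":0,"dz":0,"rx":0,"ry":0,"rz":0,"hand":0},{"dx":0,"dy":0,"dz":0,"rx":0,"ry":0,"rz":0,"hand":0},{"dx":0,"dy":0,"dz":0,"rx":0,"ry":0,"rz":0,"hand":0},{"dx":0,"dy":0,"dz":0,"rx":0,"ry":0,"rz":0,"hand":0},{"dx":0,"dy":0,"dz":0,"rx":0,"ry":0,"rz":0,"hand":0},{"dx":0,"dy":0,"dz":0,"rx":0,"ry":0,"rz":0,"hand":0}]' 60
```

```text
[np.uint8(147), np.uint8(150), np.uint8(132), np.uint8(95), np.uint8(73), np.uint8(79), np.uint8(77), np.uint8(76), np.uint8(116), np.uint8(131), np.uint8(133), np.uint8(136), np.uint8(135), np.uint8(134), np.uint8(144), np.uint8(150), np.uint8(151), np.uint8(148)] [np.uint8(117), np.uint8(115), np.uint8(115), np.uint8(117), np.uint8(130), np.uint8(139), np.uint8(139), np.uint8(142), np.uint8(142), np.uint8(141), np.uint8(153), np.uint8(158)]
[array([272, 366]), array([274, 364]), array([276, 363])] [array([138, 229]), array([138, 229]), array([138, 229]), array([138, 229])]
[[-43.  -31.  101.3]
 [-43.   32.9 101.3]
 [ 28.1  39.8 101.2]
 [-31.2  39.7 101.3]
 [-31.2 -38.7 101.3]
 [ 36.5   0.9 101.3]] [[ 0.5503 -0.2791  0.03  ]
 [ 0.5588 -0.2157  0.03  ]
 [ 0.4893 -0.1995  0.03  ]
 [ 0.548  -0.2074  0.03  ]
 [ 0.5376 -0.2852  0.03  ]
 [ 0.4757 -0.2369  0.03  ]]
clock: 5.22
position: [0.5127, -0.2434, 0.06]
ee_rot: [0.001, 0.066, 0.998, -0.0]
contact_force: [-0.1, -0.2, -0.5]
width: 0.0003
gripper_force: 0.0
```

```bash

python3 - <<'E'
from h import *
i=grab('wrist');j=grab('side');s=manip.get_state();print(s['width'],s['gripper_force'],s['contact_force'])
a=i['frame'][100:400,160:480]; b=cv2.resize(j['frame'][100:200,280:400],None,fx=3,fy=3)
cv2.imwrite('pics/w4.png',np.hstack([a,b])[:,:,::-1])
E
```

```text
0.0003981508974932803 0.0 [ 0.12567822 -0.37986592 -1.20879027]
```

View pics/w4.png

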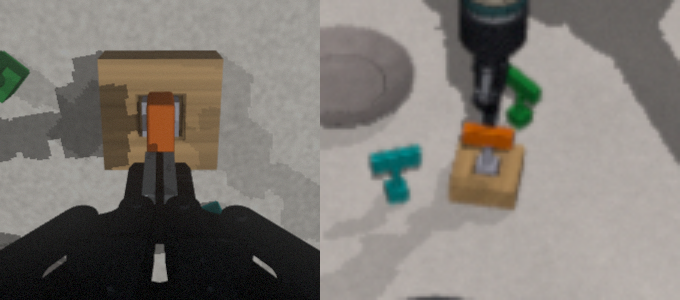

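The wrist crop shows closed fingers covering the bar's far part, with the tips at (160,150) and no bar between them. The side crop shows them above the bar. The fingertips seem higher than the reported TCP, so I'll check the numbers.

```bash

python3 - <<'E'
from h import *
j=grab('side');i=grab('wrist');s=manip.get_state()
for z in(.06,.08,.1,.12): print(z,proj(j,[.5127,-.2434,z]).round(1))
Rm=rot(s['ee_rot'])
for x in(0,.011):
  for z in(0,-.01,-.02,-.03,-.04): print('tool',x,z,proj(i,s['position']+Rm@[x,0,z]).round(1))
for k in('frame',): 
  f=i['frame']; hs=cv2.cvtColor(f,cv2.COLOR_RGB2HSV)
  for r in(200,215,230,240): 
    c=np.flatnonzero((hs[r,:,1]>150)&(hs[r,:,0]<20)); print(r,c.min(),c.max())
f=j['frame']; print([f[r,336].tolist() for r in range(126,150,2)])
E
```

```text
0.06 [[335.  148.3]]
0.08 [[335.1 144.2]]
0.1 [[335.2 140.1]]
0.12 [[335.4 135.8]]
tool 0 0 [[318.9 236.1]]
tool 0 -0.01 [[318.9 243.7]]
tool 0 -0.02 [[318.8 252.1]]
tool 0 -0.03 [[318.8 261.4]]
tool 0 -0.04 [[318.8 271.9]]
tool 0.011 0 [[318.9 218.8]]
tool 0.011 -0.01 [[318.9 225.7]]
tool 0.011 -0.02 [[318.8 233.3]]
tool 0.011 -0.03 [[318.8 241.7]]
tool 0.011 -0.04 [[318.8 251.2]]
200 307 332
215 306 333
230 307 333
240 307 333
[[77, 78, 83], [62, 64, 67], [53, 55, 56], [40, 42, 45], [25, 28, 30], [9, 13, 12], [19, 22, 28], [26, 27, 27], [105, 55, 22], [175, 87, 2], [145, 65, 0], [129, 66, 37]]
```

```bash

python3 -m pendant '[{"dx":0,"dy":0,"dz":0,"rx":0,"ry":0,"rz":0,"hand":0.045},{"dx":0,"dy":0,"dz":0,"rx":0,"ry":0,"rz":0,"hand":0.045},{"dx":0,"dy":0,"dz":0,"rx":0,"ry":0,"rz":0,"hand":0.045},{"dx":0,"dy":0,"dz":0,"rx":0,"ry":0,"rz":0,"hand":0.045},{"dx":0,"dy":0,"dz":0.01,"rx":0,"ry":0,"rz":0,"hand":0.045},{"dx":0,"dy":0,"dz":0.01,"rx":0,"ry":0,"rz":0,"hand":0.045},{"dx":0,"dy":0,"dz":0,"rx":0,"ry":0,"rz":0,"hand":0.045}]'
python3 - <<'E'
from h import *
s=manip.get_state();i=grab('wrist');j=grab('side')
a=i['frame'][100:400,160:480]; b=cv2.resize(j['frame'][100:200,280:400],None,fx=3,fy=3)
cv2.imwrite('pics/w5.png',np.hstack([a,b])[:,:,::-1])
E
python3 -m pendant '[{"dx":0,"dy":0,"dz":0,"rx":0,"ry":0,"rz":0,"hand":0},{"dx":0,"dy":0,"dz":0,"rx":0,"ry":0,"rz":0,"hand":0},{"dx":0,"dy":0,"dz":0,"rx":0,"ry":0,"rz":0,"hand":0},{"dx":0,"dy":0,"dz":0,"rx":0,"ry":0,"rz":0,"hand":0},{"dx":0,"dy":0,"dz":0,"rx":0,"ry":0,"rz":0,"hand":0},{"dx":0,"dy":0,"dz":0,"rx":0,"ry":0,"rz":0,"hand":0}]' 60
```

```text
clock: 6.0
position: [0.5104, -0.242, 0.0365]
ee_rot: [-0.002, 0.066, 0.998, 0.001]
contact_force: [-0.5, 0.1, -0.5]
width: 0.0448
gripper_force: 0.0
clock: 6.6
position: [0.5125, -0.2433, 0.0395]
ee_rot: [0.0, 0.066, 0.998, -0.0]
contact_force: [-0.7, 1.0, 1.8]
width: 0.0122
gripper_force: 60.0
```

View pics/w5.png

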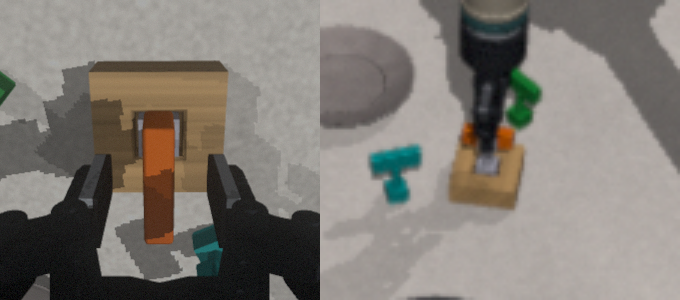

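The bar is now held (0.0122 m, 60 N). The crop showed it at (158,175) between the pads. I'll lift, carry it over the grill and look at the collars.

```bash

python3 -m pendant '[{"dx":0,"dy":0,"dz":-0.01,"rx":0,"ry":0,"rz":0,"hand":0},{"dx":0,"dy":0,"dz":-0.03,"rx":0,"ry":0,"rz":0,"hand":0},{"dx":0,"dy":0,"dz":-0.04,"rx":0,"ry":0,"rz":0,"hand":0},{"dx":0,"dy":0,"dz":-0.04,"rx":0,"ry":0,"rz":0,"hand":0},{"dx":0,"dy":0,"dz":-0.04,"rx":0,"ry":0,"rz":0,"hand":0},{"dx":0,"dy":0,"dz":0,"rx":0,"ry":0,"rz":0,"hand":0}]'
python3 -m pendant '[{"dx":0,"dy":0.0315,"dz":0,"rx":0,"ry":0,"rz":0,"hand":0},{"dx":0,"dy":0.0315,"dz":0,"rx":0,"ry":0,"rz":0,"hand":0},{"dx":0,"dy":0.0315,"dz":0,"rx":0,"ry":0,"rz":0,"hand":0},{"dx":0,"dy":0.0315,"dz":0,"rx":0,"ry":0,"rz":0,"hand":0},{"dx":0,"dy":0.0315,"dz":0,"rx":0,"ry":0,"rz":0,"hand":0},{"dx":0,"dy":0.0315,"dz":0,"rx":0,"ry":0,"rz":0,"hand":0},{"dx":0,"dy":0.0315,"dz":0,"rx":0,"ry":0,"rz":0,"hand":0},{"dx":0,"dy":0.0315,"dz":0,"rx":0,"ry":0,"rz":0,"hand":0},{"dx":0,"dy":0.0315,"dz":0,"rx":0,"ry":0,"rz":0,"hand":0},{"dx":0,"dy":0.0315,"dz":0,"rx":0,"ry":0,"rz":0,"hand":0},{"dx":0,"dy":0.0315,"dz":0,"rx":0,"ry":0,"rz":0,"hand":0},{"dx":0,"dy":0.0315,"dz":0,"rx":0,"ry":0,"rz":0,"hand":0}]'
python3 - <<'E'
from h import *
import pickle
s=manip.get_state();i=grab('wrist');print(s['position'])
pickle.dump((s,i),open('v1.pkl','wb'))
cv2.imwrite('pics/w6.png',cv2.resize(i['frame'][:,:,::-1],None,fx=1.25,fy=1.25,interpolation=cv2.INTER_CUBIC))
E
```

```text
clock: 7.1
position: [0.5166, -0.2458, 0.2084]
ee_rot: [0.007, 0.066, 0.998, -0.004]
contact_force: [1.0, -0.6, -0.9]
width: 0.012
gripper_force: 59.6
clock: 8.1
position: [0.5617, 0.133, 0.1988]
ee_rot: [-0.0, 0.066, 0.998, -0.0]
contact_force: [-0.0, 0.5, -2.2]
width: 0.0121
gripper_force: 59.5
[0.5616527  0.13302858 0.19877727]
```

View pics/w6.png

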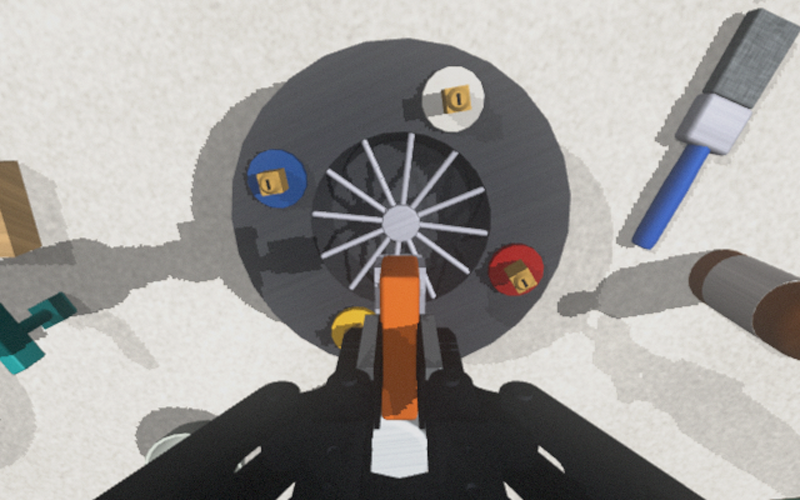

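The view shows the red collar at (516,270), blue (276,179), white (453,98), and yellow half hidden at (352,328). The red nipple is turned relative to the others. I'll shift further in +x so red and yellow are both clear, then rectify them.

```bash

python3 -m pendant '[{"dx":-0.02,"dy":0,"dz":0,"rx":0,"ry":0,"rz":0,"hand":0},{"dx":-0.03,"dy":0,"dz":0,"rx":0,"ry":0,"rz":0,"hand":0},{"dx":-0.03,"dy":0,"dz":0,"rx":0,"ry":0,"rz":0,"hand":0},{"dx":0,"dy":0,"dz":0,"rx":0,"ry":0,"rz":0,"hand":0},{"dx":0,"dy":0,"dz":0,"rx":0,"ry":0,"rz":0,"hand":0}]'
python3 - <<'E'
from h import *
import pickle
s=manip.get_state();i=grab('wrist');print(s['position'])
pickle.dump((s,i),open('v2.pkl','wb'))
s1,i1=pickle.load(open('v1.pkl','rb'))
out=[]
for nm,im,c,lo,hi in(('red',i,(.601,.217),(0,150,40),(5,255,255)),('yel',i,(.634,.0965),(20,150,80),(34,255,255)),('blue',i1,(.5135,.06),(105,140,40),(125,255,255)),('red1',i1,(.601,.217),(0,150,40),(5,255,255)),('blue2',i,(.5135,.06),(105,140,40),(125,255,255))):
    a,p,m=hsv(im,lo,hi)[0]
    e=cv2.convexHull(np.argwhere(m)[:,::-1].astype(np.float32)).reshape(-1,2)
    w=ray(im,e,.096)[:,:2]; (cx,cy),rr=cv2.minEnclosingCircle((w*1000).astype(np.float32)); el=cv2.fitEllipse((w*1000).astype(np.float32))
    print(nm,a,p.round(1),'circ',round(cx,1),round(cy,1),round(rr,1),'ell',np.round(el[0],1),np.round(el[1],1))
    if nm in('red','yel'):
        cx,cy=cx/1000,cy/1000; z=.116; h=.028
        q=proj(im,[[cx-h,cy+h,z],[cx+h,cy+h,z],[cx+h,cy-h,z],[cx-h,cy-h,z]]).astype(np.float32)
        H=cv2.getPerspectiveTransform(q,np.float32([[0,0],[399,0],[399,399],[0,399]]))
        out.append(cv2.warpPerspective(im['frame'],H,(400,400),flags=cv2.INTER_CUBIC))
cv2.imwrite('pics/w7.png',np.hstack(out)[:,:,::-1])
E
```

```text
clock: 8.57
position: [0.642, 0.1204, 0.1976]
ee_rot: [-0.001, 0.067, 0.998, -0.0]
contact_force: [-0.3, -0.2, -1.4]
width: 0.012
gripper_force: 59.6
[0.64202323 0.12041737 0.19763532]
red 1246 [422.1 123.5] circ 600.5 212.8 19.7 ell [600.7 212.7] [38.8 39.3]
yel 1117 [285.6 181. ] circ 635.2 91.2 20.0 ell [635.1  91.1] [39.3 39.7]
blue 1096 [224.6 140.8] circ 513.1 56.8 19.6 ell [513.1  56.9] [38.4 39.1]
red1 900 [410.7 212.5] circ 600.1 212.7 19.7 ell [600.2 212.9] [38.4 39.3]
blue2 1481 [217.5  36.5] circ 513.4 56.8 19.8 ell [513.6  56.7] [38.9 39.3]
```

View pics/w7.png

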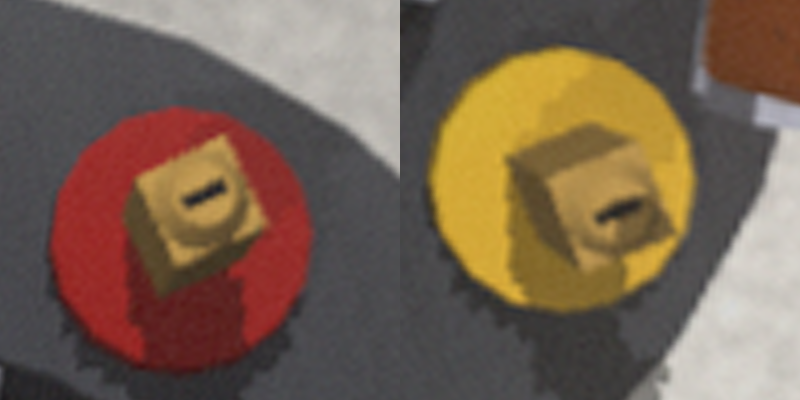

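The rectified crops show the red nipple's top mark at (205,194), sloping about 23–28°, and the yellow one at (619,213), sloping about 18–21°. From here on I'll work with numbers only. First, precise flat and slot angles and the move to the red nipple.

```bash

cat >> h.py <<'E'
C={'red':(.6004,.2128),'yel':(.6352,.0912),'blue':(.5133,.0568)}
def slot(im,nm,z):
    cx,cy=C[nm]; h=.012
    q=proj(im,[[cx-h,cy+h,z],[cx+h,cy+h,z],[cx+h,cy-h,z],[cx-h,cy-h,z]]).astype(np.float32)
    H=cv2.getPerspectiveTransform(q,np.float32([[0,0],[239,0],[239,239],[0,239]]))
    f=cv2.warpPerspective(im['frame'],H,(240,240),flags=cv2.INTER_CUBIC)
    v=f.max(2); m=(v<75).astype(np.uint8); m[:50]=0;m[190:]=0;m[:,:50]=0;m[:,190:]=0
    n,l,st,c=cv2.connectedComponentsWithStats(m)
    if n<2: return None
    k=min(range(1,n),key=lambda k:np.hypot(*(c[k]-120))+(1e3 if st[k,4]<120 else 0))
    p=np.argwhere(l==k)[:,::-1].astype(float); p-=p.mean(0); w,V=np.linalg.eigh(p.T@p); d=V[:,1]
    return round(np.degrees(np.arctan2(-d[1],d[0]))%180,1),int(st[k,4]),((c[k]-120)*[.1,-.1]).round(1),np.sqrt(w/len(p)).round(1)
def st():
    s=manip.get_state();Rm=rot(s['ee_rot']);print('t',s['clock'],'p',s['position'].round(4),'head',np.degrees(np.arctan2(Rm[1,0],Rm[0,0])).round(1),'F',s['contact_force'].round(1),'Mz',np.round(s['moment'],3),'w',round(s['width'],4),'q6',round(np.degrees(s['qpos'][5]),1)); return s,Rm
def goto(x,y,head=None):
    s,Rm=st(); d=(np.array([x,y,s['position'][2]])-s['position'])@Rm; print('tool delta',d.round(4))
E
python3 - <<'E'
from h import *
import pickle
s,i=pickle.load(open('v2.pkl','rb'))
for z in(.116,.1185,.122): print(z,slot(i,'red',z),slot(i,'yel',z),slot(i,'blue',z))
goto(*C['red'])
E
```

```text
0.116 (np.float64(25.2), 610, array([0.8, 0.8]), array([ 3.2, 15.9])) (np.float64(19.8), 785, array([ 2.9, -1.5]), array([ 4., 16.])) (np.float64(1.3), 705, array([ 0.2, -0.3]), array([ 3.5, 16.6]))
0.1185 (np.float64(25.1), 599, array([0.4, 0. ]), array([ 3.2, 15.7])) (np.float64(19.7), 773, array([ 2.1, -1.1]), array([ 4. , 15.9])) (np.float64(1.2), 699, array([0.6, 0.4]), array([ 3.5, 16.4]))
0.122 (np.float64(25.2), 585, array([-0.1, -1.1]), array([ 3.2, 15.5])) (np.float64(19.7), 757, array([ 1.1, -0.5]), array([ 3.9, 15.7])) (np.float64(1.4), 682, array([1.2, 1.4]), array([ 3.5, 16.1]))
t 8.6167 p [0.6408 0.1206 0.198 ] head 172.4 F [ 0.9  0.5 -2. ] Mz [ 0.011  0.051 -0.026] w 0.0122 q6 -77.8
tool delta [0.0523 0.086  0.0001]
```

```bash

python3 -m pendant '[{"dx":0.0131,"dy":0.0215,"dz":0,"rx":0,"ry":0,"rz":0,"hand":0},{"dx":0.0131,"dy":0.0215,"dz":0,"rx":0,"ry":0,"rz":0,"hand":0},{"dx":0.0131,"dy":0.0215,"dz":0,"rx":0,"ry":0,"rz":0,"hand":0},{"dx":0.0131,"dy":0.0215,"dz":0,"rx":0,"ry":0,"rz":0,"hand":0},{"dx":0,"dy":0,"dz":0,"rx":0,"ry":0,"rz":-6.56,"hand":0},{"dx":0,"dy":0,"dz":0,"rx":0,"ry":0,"rz":-6.56,"hand":0},{"dx":0,"dy":0,"dz":0,"rx":0,"ry":0,"rz":-6.56,"hand":0},{"dx":0,"dy":0,"dz":0,"rx":0,"ry":0,"rz":-6.56,"hand":0},{"dx":0,"dy":0,"dz":0,"rx":0,"ry":0,"rz":-6.56,"hand":0},{"dx":0,"dy":0,"dz":0.02,"rx":0,"ry":0,"rz":0,"hand":0},{"dx":0,"dy":0,"dz":0.02,"rx":0,"ry":0,"rz":0,"hand":0},{"dx":0,"dy":0,"dz":0,"rx":0,"ry":0,"rz":0,"hand":0}]' >/dev/null
python3 -m pendant '[{"dx":0,"dy":0,"dz":0,"rx":0,"ry":0,"rz":0,"hand":0},{"dx":0,"dy":0,"dz":0,"rx":0,"ry":0,"rz":0,"hand":0}]' >/dev/null
python3 -c "
from h import *
goto(*C['red'])"
```

```text
t 9.7833 p [0.6009 0.2132 0.1602] head -154.8 F [ 0.1 -0.  -1.6] Mz [-0.049 -0.004  0.039] w 0.0119 q6 -101.9
tool delta [ 0.0006 -0.0002 -0.    ]
```

```bash

python3 -m pendant '[{"dx":0,"dy":0,"dz":0.003,"rx":0,"ry":0,"rz":0,"hand":0},{"dx":0,"dy":0,"dz":0.003,"rx":0,"ry":0,"rz":0,"hand":0},{"dx":0,"dy":0,"dz":0.003,"rx":0,"ry":0,"rz":0,"hand":0},{"dx":0,"dy":0,"dz":0.003,"rx":0,"ry":0,"rz":0,"hand":0},{"dx":0,"dy":0,"dz":0,"rx":0,"ry":0,"rz":0,"hand":0}]' | egrep 'pos|cont'
python3 -m pendant '[{"dx":0,"dy":0,"dz":0.001,"rx":0,"ry":0,"rz":0,"hand":0},{"dx":0,"dy":0,"dz":0.001,"rx":0,"ry":0,"rz":0,"hand":0},{"dx":0,"dy":0,"dz":0.001,"rx":0,"ry":0,"rz":0,"hand":0}]' | egrep 'pos|cont'
python3 -m pendant '[{"dx":0,"dy":0,"dz":0.001,"rx":0,"ry":0,"rz":0,"hand":0},{"dx":0,"dy":0,"dz":0.001,"rx":0,"ry":0,"rz":0,"hand":0}]' | egrep 'pos|cont'
```

```text
position: [0.6005, 0.213, 0.1463]
contact_force: [0.4, -0.8, -2.2]
position: [0.6011, 0.2131, 0.144]
contact_force: [-0.3, 0.4, -1.5]
position: [0.6011, 0.2131, 0.142]
contact_force: [-0.5, -0.3, -1.3]
```

```bash

python3 -m pendant '[{"dx":0,"dy":0,"dz":0.001,"rx":0,"ry":0,"rz":0,"hand":0},{"dx":0,"dy":0,"dz":0.001,"rx":0,"ry":0,"rz":0,"hand":0},{"dx":0,"dy":0,"dz":0.001,"rx":0,"ry":0,"rz":0,"hand":0}]' | egrep 'pos|cont'
python3 -m pendant '[{"dx":0,"dy":0,"dz":0.001,"rx":0,"ry":0,"rz":0,"hand":0},{"dx":0,"dy":0,"dz":0.001,"rx":0,"ry":0,"rz":0,"hand":0}]' | egrep 'pos|cont'
```

```text
position: [0.601, 0.2131, 0.139]
contact_force: [0.3, -1.7, -2.4]
position: [0.601, 0.2132, 0.137]
contact_force: [0.1, 0.0, -1.6]
```

```bash

python3 -m pendant '[{"dx":0,"dy":0,"dz":0.001,"rx":0,"ry":0,"rz":0,"hand":0},{"dx":0,"dy":0,"dz":0.001,"rx":0,"ry":0,"rz":0,"hand":0}]' | egrep 'pos|cont'
```

```text
position: [0.601, 0.2131, 0.1349]
contact_force: [0.2, -1.3, -2.0]
```

```bash

python3 -m pendant '[{"dx":0,"dy":0,"dz":0.001,"rx":0,"ry":0,"rz":0,"hand":0},{"dx":0,"dy":0,"dz":0.001,"rx":0,"ry":0,"rz":0,"hand":0}]' | egrep 'pos|cont'
```

```text
position: [0.601, 0.2131, 0.133]
contact_force: [-0.1, -0.3, -1.1]
```

```bash

python3 -m pendant '[{"dx":0,"dy":0,"dz":0.001,"rx":0,"ry":0,"rz":0,"hand":0},{"dx":0,"dy":0,"dz":0.001,"rx":0,"ry":0,"rz":0,"hand":0}]' | egrep 'pos|cont'
```

```text
position: [0.601, 0.2131, 0.131]
contact_force: [0.5, 0.3, -2.5]
```

```bash

python3 -m pendant '[{"dx":0,"dy":0,"dz":0.001,"rx":0,"ry":0,"rz":0,"hand":0},{"dx":0,"dy":0,"dz":0,"rx":0,"ry":0,"rz":0,"hand":0}]' | egrep 'pos|cont'
```

```text
position: [0.6008, 0.2131, 0.1298]
contact_force: [-0.4, 0.1, -1.3]
```

```bash

python3 -m pendant '[{"dx":0,"dy":0,"dz":0.001,"rx":0,"ry":0,"rz":0,"hand":0},{"dx":0,"dy":0,"dz":0.0005,"rx":0,"ry":0,"rz":0,"hand":0}]' | egrep 'pos|cont'
```

```text
position: [0.6011, 0.2132, 0.1288]
contact_force: [-0.9, -0.2, 2.4]
```

```bash

python3 -m pendant '[{"dx":0,"dy":0,"dz":0.001,"rx":0,"ry":0,"rz":0,"hand":0},{"dx":0,"dy":0,"dz":0,"rx":0,"ry":0,"rz":0,"hand":0}]' | egrep 'pos|cont'
```

```text
position: [0.6013, 0.2132, 0.1287]
contact_force: [-0.8, -0.7, 2.7]
```

```bash

python3 -m pendant '[{"dx":0,"dy":0,"dz":0.001,"rx":0,"ry":0,"rz":0,"hand":0},{"dx":0,"dy":0,"dz":0,"rx":0,"ry":0,"rz":0,"hand":0}]' | egrep 'pos|cont'; python3 -c "
from h import *
st()"
```

```text
position: [0.6014, 0.2133, 0.1286]
contact_force: [-1.9, -0.5, 7.0]
t 12.2 p [0.6014 0.2133 0.1286] head -154.8 F [-1.9 -0.5  7. ] Mz [-0.118  0.402 -0.014] w 0.0122 q6 -101.9
```

Seated by feel: contact at TCP z 0.1288 m, about 8 N, which fits a nipple top at 118 mm. I'll ease off and turn clockwise.

```bash

python3 -m pendant '[{"dx":0,"dy":0,"dz":-0.0025,"rx":0,"ry":0,"rz":0,"hand":0},{"dx":0,"dy":0,"dz":0,"rx":0,"ry":0,"rz":7,"hand":0},{"dx":0,"dy":0,"dz":0,"rx":0,"ry":0,"rz":7,"hand":0},{"dx":0,"dy":0,"dz":0,"rx":0,"ry":0,"rz":7,"hand":0},{"dx":0,"dy":0,"dz":0,"rx":0,"ry":0,"rz":7,"hand":0},{"dx":0,"dy":0,"dz":0,"rx":0,"ry":0,"rz":7,"hand":0},{"dx":0,"dy":0,"dz":0,"rx":0,"ry":0,"rz":0,"hand":0}]' | egrep 'pos|cont'; python3 -c "
from h import *
st()"
```

```text
position: [0.6009, 0.2129, 0.1289]
contact_force: [-1.2, 0.3, -0.9]
t 12.7833 p [0.6009 0.2129 0.1289] head 170.1 F [-1.2  0.3 -0.9] Mz [-0.076  0.096 -0.033] w 0.0123 q6 -66.8
```

```bash

python3 -m pendant '[{"dx":0,"dy":0,"dz":0,"rx":0,"ry":0,"rz":7,"hand":0},{"dx":0,"dy":0,"dz":0,"rx":0,"ry":0,"rz":7,"hand":0},{"dx":0,"dy":0,"dz":0,"rx":0,"ry":0,"rz":7,"hand":0},{"dx":0,"dy":0,"dz":0,"rx":0,"ry":0,"rz":7,"hand":0},{"dx":0,"dy":0,"dz":0,"rx":0,"ry":0,"rz":7,"hand":0},{"dx":0,"dy":0,"dz":0,"rx":0,"ry":0,"rz":7,"hand":0},{"dx":0,"dy":0,"dz":0,"rx":0,"ry":0,"rz":7,"hand":0},{"dx":0,"dy":0,"dz":0,"rx":0,"ry":0,"rz":7,"hand":0},{"dx":0,"dy":0,"dz":0,"rx":0,"ry":0,"rz":7,"hand":0},{"dx":0,"dy":0,"dz":0,"rx":0,"ry":0,"rz":7,"hand":0},{"dx":0,"dy":0,"dz":0,"rx":0,"ry":0,"rz":7,"hand":0},{"dx":0,"dy":0,"dz":0,"rx":0,"ry":0,"rz":0,"hand":0}]' | egrep 'pos|cont'; python3 -c "
from h import *
st()"
```

```text
position: [0.6016, 0.2139, 0.1289]
contact_force: [0.9, 1.9, -1.3]
t 13.7833 p [0.6016 0.2139 0.1289] head 93.2 F [ 0.9  1.9 -1.3] Mz [ 0.324 -0.239  0.02 ] w 0.0124 q6 10.0
```

```bash

python3 -m pendant '[{"dx":0,"dy":0,"dz":0,"rx":0,"ry":0,"rz":7,"hand":0},{"dx":0,"dy":0,"dz":0,"rx":0,"ry":0,"rz":7,"hand":0},{"dx":0,"dy":0,"dz":0,"rx":0,"ry":0,"rz":7,"hand":0},{"dx":0,"dy":0,"dz":0,"rx":0,"ry":0,"rz":7,"hand":0},{"dx":0,"dy":0,"dz":0,"rx":0,"ry":0,"rz":7,"hand":0},{"dx":0,"dy":0,"dz":0,"rx":0,"ry":0,"rz":7,"hand":0},{"dx":0,"dy":0,"dz":0,"rx":0,"ry":0,"rz":7,"hand":0},{"dx":0,"dy":0,"dz":0,"rx":0,"ry":0,"rz":7,"hand":0},{"dx":0,"dy":0,"dz":0,"rx":0,"ry":0,"rz":7,"hand":0},{"dx":0,"dy":0,"dz":0,"rx":0,"ry":0,"rz":7,"hand":0},{"dx":0,"dy":0,"dz":0,"rx":0,"ry":0,"rz":7,"hand":0},{"dx":0,"dy":0,"dz":0,"rx":0,"ry":0,"rz":0,"hand":0}]' | egrep 'pos|cont'; python3 -c "
from h import *
st()"
```

```text
position: [0.6026, 0.2134, 0.1289]
contact_force: [2.6, 0.4, -2.0]
t 14.7833 p [0.6026 0.2134 0.1289] head 16.4 F [ 2.6  0.4 -2. ] Mz [ 0.196 -0.705 -0.015] w 0.012 q6 86.9
```

```bash

python3 -m pendant '[{"dx":0,"dy":0,"dz":0,"rx":0,"ry":0,"rz":-6,"hand":0},{"dx":0,"dy":0,"dz":0,"rx":0,"ry":0,"rz":-2.5,"hand":0},{"dx":0,"dy":0,"dz":-0.005,"rx":0,"ry":0,"rz":0,"hand":0},{"dx":0,"dy":0,"dz":-0.015,"rx":0,"ry":0,"rz":0,"hand":0},{"dx":0,"dy":0,"dz":-0.025,"rx":0,"ry":0,"rz":0,"hand":0},{"dx":0,"dy":0,"dz":-0.025,"rx":0,"ry":0,"rz":0,"hand":0},{"dx":-0.035,"dy":0,"dz":0,"rx":0,"ry":0,"rz":0,"hand":0},{"dx":-0.035,"dy":0,"dz":0,"rx":0,"ry":0,"rz":0,"hand":0},{"dx":0,"dy":0,"dz":0,"rx":0,"ry":0,"rz":0,"hand":0},{"dx":0,"dy":0,"dz":0,"rx":0,"ry":0,"rz":0,"hand":0}]' | egrep 'pos|cont'; python3 -c "
from h import *
i=grab('wrist');st()
cv2.imwrite('pics/w8.png',i['frame'][:,:,::-1])
print(proj(i,[*C['red'],.118]),[slot(i,'red',z) for z in (.116,.118,.12)],slot(i,'yel',.124))
a,p,m=hsv(i,(0,150,40),(5,255,255))[0];w=ray(i,cv2.convexHull(np.argwhere(m)[:,::-1].astype(np.float32)).reshape(-1,2),.096)[:,:2]
print(a,cv2.minEnclosingCircle((w*1000).astype(np.float32)))
"
```

```text
position: [0.5344, 0.1831, 0.1994]
contact_force: [0.8, 0.3, -2.4]
t 15.6667 p [0.5364 0.1837 0.1996] head 24.8 F [ 0.3  0.7 -1.6] Mz [-0.004 -0.009  0.003] w 0.0125 q6 77.1
[[321.38936452  98.3276191 ]] [(np.float64(28.6), 536, array([0.4, 0.4]), array([ 2.8, 15.9])), (np.float64(28.5), 526, array([0.5, 0.5]), array([ 2.8, 15.7])), (np.float64(28.5), 522, array([0.6, 0.5]), array([ 2.8, 15.6]))] (np.float64(21.9), 603, array([0.3, 0.1]), array([ 3.2, 16. ]))
1488 ((601.152587890625, 213.1291046142578), 19.620691299438477)
```

Red slot reads 28.5° against 25.2° before; yellow's reading shifted by about 2° from the change of view, so red has turned about 177–179°, a half turn. Next is yellow.

```bash

python3 -m pendant '[{"dx":0,"dy":0,"dz":0,"rx":0,"ry":0,"rz":-7.1,"hand":0},{"dx":0,"dy":0,"dz":0,"rx":0,"ry":0,"rz":-7.1,"hand":0},{"dx":0,"dy":0,"dz":0,"rx":0,"ry":0,"rz":-7.1,"hand":0},{"dx":0,"dy":0,"dz":0,"rx":0,"ry":0,"rz":-7.1,"hand":0},{"dx":0,"dy":0,"dz":0,"rx":0,"ry":0,"rz":-7.1,"hand":0},{"dx":0,"dy":0,"dz":0,"rx":0,"ry":0,"rz":-7.1,"hand":0},{"dx":0,"dy":0,"dz":0,"rx":0,"ry":0,"rz":-7.1,"hand":0},{"dx":0,"dy":0,"dz":0,"rx":0,"ry":0,"rz":-7.1,"hand":0},{"dx":0,"dy":0,"dz":0,"rx":0,"ry":0,"rz":-7.1,"hand":0},{"dx":0,"dy":0,"dz":0,"rx":0,"ry":0,"rz":-7.1,"hand":0},{"dx":0,"dy":0,"dz":0,"rx":0,"ry":0,"rz":-7.1,"hand":0},{"dx":0,"dy":0,"dz":0,"rx":0,"ry":0,"rz":-7.1,"hand":0}]' | egrep 'pos|cont'; python3 -m pendant '[{"dx":0,"dy":0,"dz":0,"rx":0,"ry":0,"rz":0,"hand":0},{"dx":0,"dy":0,"dz":0,"rx":0,"ry":0,"rz":0,"hand":0}]' >/dev/null; python3 -c "
from h import *
goto(.6354,.0914)"
```

```text
position: [0.5384, 0.1843, 0.1989]
contact_force: [0.2, 0.5, -1.1]
t 16.8333 p [0.5381 0.1842 0.1989] head 109.8 F [-0.4 -0.3 -1. ] Mz [ 0.025  0.04  -0.016] w 0.0117 q6 -7.9
tool delta [-0.1202  0.0601 -0.    ]
```

```bash

python3 -m pendant '[{"dx":-0.03,"dy":0.015,"dz":0,"rx":0,"ry":0,"rz":0,"hand":0},{"dx":-0.03,"dy":0.015,"dz":0,"rx":0,"ry":0,"rz":0,"hand":0},{"dx":-0.03,"dy":0.015,"dz":0,"rx":0,"ry":0,"rz":0,"hand":0},{"dx":-0.03,"dy":0.015,"dz":0,"rx":0,"ry":0,"rz":0,"hand":0},{"dx":0,"dy":0,"dz":0.02,"rx":0,"ry":0,"rz":0,"hand":0},{"dx":0,"dy":0,"dz":0.02,"rx":0,"ry":0,"rz":0,"hand":0},{"dx":0,"dy":0,"dz":0,"rx":0,"ry":0,"rz":0,"hand":0},{"dx":0,"dy":0,"dz":0,"rx":0,"ry":0,"rz":0,"hand":0}]' | egrep 'pos|cont'; python3 -c "
from h import *
goto(.6354,.0914)"
```

```text
position: [0.634, 0.0914, 0.1578]
contact_force: [0.8, 0.4, -0.8]
t 17.5 p [0.634  0.0914 0.1578] head 109.8 F [ 0.8  0.4 -0.8] Mz [ 0.044  0.004 -0.009] w 0.0123 q6 -17.8
tool delta [-0.0005  0.0014 -0.    ]
```

```bash

python3 -m pendant '[{"dx":0,"dy":0.001,"dz":0.002,"rx":0,"ry":0,"rz":0,"hand":0},{"dx":0,"dy":0,"dz":0.002,"rx":0,"ry":0,"rz":0,"hand":0},{"dx":0,"dy":0,"dz":0.002,"rx":0,"ry":0,"rz":0,"hand":0},{"dx":0,"dy":0,"dz":0.001,"rx":0,"ry":0,"rz":0,"hand":0},{"dx":0,"dy":0,"dz":0.001,"rx":0,"ry":0,"rz":0,"hand":0}]' | egrep 'pos|cont'
python3 -m pendant '[{"dx":0,"dy":0,"dz":0.001,"rx":0,"ry":0,"rz":0,"hand":0},{"dx":0,"dy":0,"dz":0.001,"rx":0,"ry":0,"rz":0,"hand":0},{"dx":0,"dy":0,"dz":0.001,"rx":0,"ry":0,"rz":0,"hand":0}]' | egrep 'pos|cont'
```

```text
position: [0.6357, 0.092, 0.1516]
contact_force: [-0.2, -0.1, -1.0]
position: [0.6356, 0.0918, 0.1481]
contact_force: [0.5, -0.8, -2.4]
```

```bash

python3 -m pendant '[{"dx":0,"dy":0,"dz":0.001,"rx":0,"ry":0,"rz":0,"hand":0},{"dx":0,"dy":0,"dz":0.001,"rx":0,"ry":0,"rz":0,"hand":0}]' | egrep 'pos|cont'
python3 -m pendant '[{"dx":0,"dy":0,"dz":0.001,"rx":0,"ry":0,"rz":0,"hand":0},{"dx":0,"dy":0,"dz":0.001,"rx":0,"ry":0,"rz":0,"hand":0}]' | egrep 'pos|cont'
```

```text
position: [0.6356, 0.0918, 0.146]
contact_force: [-0.6, -0.6, -2.9]
position: [0.6356, 0.0918, 0.1439]
contact_force: [-0.4, -0.2, -1.8]
```

```bash

python3 -m pendant '[{"dx":0,"dy":0,"dz":0.001,"rx":0,"ry":0,"rz":0,"hand":0},{"dx":0,"dy":0,"dz":0.001,"rx":0,"ry":0,"rz":0,"hand":0}]' | egrep 'pos|cont'
```

```text
position: [0.6356, 0.0918, 0.1419]
contact_force: [-0.7, -1.1, -1.9]
```

```bash

python3 -m pendant '[{"dx":0,"dy":0,"dz":0.001,"rx":0,"ry":0,"rz":0,"hand":0},{"dx":0,"dy":0,"dz":0.001,"rx":0,"ry":0,"rz":0,"hand":0}]' | egrep 'pos|cont'
```

```text
position: [0.6356, 0.0918, 0.14]
contact_force: [0.3, -0.1, -2.1]
```

```bash

python3 -m pendant '[{"dx":0,"dy":0,"dz":0.001,"rx":0,"ry":0,"rz":0,"hand":0},{"dx":0,"dy":0,"dz":0.001,"rx":0,"ry":0,"rz":0,"hand":0}]' | egrep 'pos|cont'
```

```text
position: [0.6356, 0.0918, 0.138]
contact_force: [0.2, -0.0, -1.1]
```

```bash

python3 -m pendant '[{"dx":0,"dy":0,"dz":0.001,"rx":0,"ry":0,"rz":0,"hand":0},{"dx":0,"dy":0,"dz":0.001,"rx":0,"ry":0,"rz":0,"hand":0}]' | egrep 'pos|cont'
```

```text
position: [0.6356, 0.0918, 0.136]
contact_force: [0.2, 0.6, -2.7]
```

```bash

python3 -m pendant '[{"dx":0,"dy":0,"dz":0.001,"rx":0,"ry":0,"rz":0,"hand":0},{"dx":0,"dy":0,"dz":0.0005,"rx":0,"ry":0,"rz":0,"hand":0}]' | egrep 'pos|cont'
```

```text
position: [0.6357, 0.0918, 0.1347]
contact_force: [-0.5, 0.0, 0.5]
```

```bash

python3 -m pendant '[{"dx":0,"dy":0,"dz":0.001,"rx":0,"ry":0,"rz":0,"hand":0},{"dx":0,"dy":0,"dz":0,"rx":0,"ry":0,"rz":0,"hand":0}]' | egrep 'pos|cont'
```

```text
position: [0.6358, 0.0918, 0.1347]
contact_force: [-0.2, -0.0, 3.9]
```

```bash

python3 -m pendant '[{"dx":0,"dy":0,"dz":0.0007,"rx":0,"ry":0,"rz":0,"hand":0},{"dx":0,"dy":0,"dz":0,"rx":0,"ry":0,"rz":0,"hand":0}]' | egrep 'pos|cont'
```

```text
position: [0.6359, 0.0918, 0.1346]
contact_force: [-1.8, 0.5, 6.8]
```

```bash

python3 -m pendant '[{"dx":0,"dy":0,"dz":-0.002,"rx":0,"ry":0,"rz":0,"hand":0},{"dx":0,"dy":0,"dz":0,"rx":0,"ry":0,"rz":7.1,"hand":0},{"dx":0,"dy":0,"dz":0,"rx":0,"ry":0,"rz":7.1,"hand":0},{"dx":0,"dy":0,"dz":0,"rx":0,"ry":0,"rz":7.1,"hand":0},{"dx":0,"dy":0,"dz":0,"rx":0,"ry":0,"rz":7.1,"hand":0},{"dx":0,"dy":0,"dz":0,"rx":0,"ry":0,"rz":7.1,"hand":0},{"dx":0,"dy":0,"dz":0,"rx":0,"ry":0,"rz":7.1,"hand":0},{"dx":0,"dy":0,"dz":0,"rx":0,"ry":0,"rz":7.1,"hand":0},{"dx":0,"dy":0,"dz":0,"rx":0,"ry":0,"rz":7.1,"hand":0},{"dx":0,"dy":0,"dz":0,"rx":0,"ry":0,"rz":7.1,"hand":0},{"dx":0,"dy":0,"dz":0,"rx":0,"ry":0,"rz":7.1,"hand":0},{"dx":0,"dy":0,"dz":0,"rx":0,"ry":0,"rz":0,"hand":0}]' | egrep 'pos|cont'; python3 -c "
from h import *
st()"
```

```text
position: [0.6372, 0.0916, 0.1348]
contact_force: [1.8, -1.8, -0.9]
t 20.6667 p [0.6372 0.0916 0.1348] head 38.8 F [ 1.8 -1.8 -0.9] Mz [-0.054 -0.6   -0.022] w 0.0121 q6 53.2
```

```bash

python3 -m pendant '[{"dx":0,"dy":0,"dz":0,"rx":0,"ry":0,"rz":7.1,"hand":0},{"dx":0,"dy":0,"dz":0,"rx":0,"ry":0,"rz":7.1,"hand":0},{"dx":0,"dy":0,"dz":0,"rx":0,"ry":0,"rz":7.1,"hand":0},{"dx":0,"dy":0,"dz":0,"rx":0,"ry":0,"rz":7.1,"hand":0},{"dx":0,"dy":0,"dz":0,"rx":0,"ry":0,"rz":0,"hand":0},{"dx":0,"dy":0,"dz":0,"rx":0,"ry":0,"rz":0,"hand":0}]' | egrep 'pos|cont'; python3 -c "
from h import *
st()"
python3 -m pendant '[{"dx":0,"dy":0,"dz":0,"rx":0,"ry":0,"rz":-6,"hand":0},{"dx":0,"dy":0,"dz":0,"rx":0,"ry":0,"rz":-2.5,"hand":0},{"dx":0,"dy":0,"dz":-0.005,"rx":0,"ry":0,"rz":0,"hand":0},{"dx":0,"dy":0,"dz":-0.015,"rx":0,"ry":0,"rz":0,"hand":0},{"dx":0,"dy":0,"dz":-0.025,"rx":0,"ry":0,"rz":0,"hand":0},{"dx":0,"dy":0,"dz":-0.02,"rx":0,"ry":0,"rz":0,"hand":0},{"dx":-0.035,"dy":0.02,"dz":0,"rx":0,"ry":0,"rz":0,"hand":0},{"dx":-0.035,"dy":0,"dz":0,"rx":0,"ry":0,"rz":0,"hand":0},{"dx":0,"dy":0,"dz":0,"rx":0,"ry":0,"rz":0,"hand":0},{"dx":0,"dy":0,"dz":0,"rx":0,"ry":0,"rz":0,"hand":0}]' | egrep 'pos|cont'; python3 -c "
from h import *
i=grab('wrist');st()
cv2.imwrite('pics/w9.png',i['frame'][:,:,::-1])
print([slot(i,'red',z) for z in (.116,.118,.12)],[slot(i,'yel',z) for z in(.122,.124,.126)])
"
```

```text
position: [0.6371, 0.0913, 0.1348]
contact_force: [4.3, -1.4, -3.0]
t 21.1667 p [0.6371 0.0913 0.1348] head 10.8 F [ 4.3 -1.4 -3. ] Mz [-0.352 -0.929  0.039] w 0.012 q6 81.2
position: [0.5724, 0.0501, 0.2]
contact_force: [0.4, 0.8, -1.6]
t 22.05 p [0.5744 0.0504 0.2002] head 19.0 F [-1.5 -0.  -1.4] Mz [-0.014 -0.044  0.032] w 0.0118 q6 69.0
[(np.float64(29.0), 469, array([0.4, 1. ]), array([ 2.6, 15. ])), (np.float64(29.0), 463, array([ 0.7, -0.1]), array([ 2.6, 14.9])), (np.float64(29.1), 459, array([ 1.1, -1.1]), array([ 2.6, 14.8]))] [(np.float64(111.1), 560, array([ 0.4, -0.3]), array([ 3. , 14.9])), (np.float64(110.9), 546, array([ 0.5, -0.4]), array([ 3. , 14.8])), (np.float64(110.9), 543, array([ 0.6, -0.5]), array([ 3. , 14.7]))]
```

Yellow slot went from 20.8° to 110.9°, so a quarter turn clockwise. Now I'll take the key back to the pocket.

```bash

python3 -m pendant '[{"dx":0,"dy":0,"dz":0,"rx":0,"ry":0,"rz":6.65,"hand":0},{"dx":0,"dy":0,"dz":0,"rx":0,"ry":0,"rz":6.65,"hand":0},{"dx":0,"dy":0,"dz":0,"rx":0,"ry":0,"rz":6.65,"hand":0},{"dx":0,"dy":0,"dz":0,"rx":0,"ry":0,"rz":6.65,"hand":0},{"dx":0,"dy":0,"dz":0,"rx":0,"ry":0,"rz":0,"hand":0},{"dx":0,"dy":0,"dz":0,"rx":0,"ry":0,"rz":0,"hand":0}]' >/dev/null; python3 -c "
from h import *
goto(.5115,-.2423)"
```

```text
t 22.55 p [0.5764 0.0507 0.1997] head -7.4 F [ 0.6 -0.1 -1.9] Mz [-0.004 -0.034  0.029] w 0.012 q6 95.5
tool delta [-2.670e-02  2.989e-01 -1.000e-04]
```

```bash

python3 -m pendant '[{"dx":-0.0027,"dy":0.0299,"dz":0,"rx":0,"ry":0,"rz":0,"hand":0},{"dx":-0.0027,"dy":0.0299,"dz":0,"rx":0,"ry":0,"rz":0,"hand":0},{"dx":-0.0027,"dy":0.0299,"dz":0,"rx":0,"ry":0,"rz":0,"hand":0},{"dx":-0.0027,"dy":0.0299,"dz":0,"rx":0,"ry":0,"rz":0,"hand":0},{"dx":-0.0027,"dy":0.0299,"dz":0,"rx":0,"ry":0,"rz":0,"hand":0},{"dx":-0.0027,"dy":0.0299,"dz":0,"rx":0,"ry":0,"rz":0,"hand":0},{"dx":-0.0027,"dy":0.0299,"dz":0,"rx":0,"ry":0,"rz":0,"hand":0},{"dx":-0.0027,"dy":0.0299,"dz":0,"rx":0,"ry":0,"rz":0,"hand":0},{"dx":-0.0027,"dy":0.0299,"dz":0,"rx":0,"ry":0,"rz":0,"hand":0},{"dx":-0.0027,"dy":0.0299,"dz":0,"rx":0,"ry":0,"rz":0,"hand":0},{"dx":0,"dy":0,"dz":0,"rx":0,"ry":0,"rz":0,"hand":0},{"dx":0,"dy":0,"dz":0,"rx":0,"ry":0,"rz":0,"hand":0}]' >/dev/null
python3 -m pendant '[{"dx":0,"dy":0,"dz":0.04,"rx":0,"ry":0,"rz":0,"hand":0},{"dx":0,"dy":0,"dz":0.04,"rx":0,"ry":0,"rz":0,"hand":0},{"dx":0,"dy":0,"dz":0.03,"rx":0,"ry":0,"rz":0,"hand":0},{"dx":0,"dy":0,"dz":0.015,"rx":0,"ry":0,"rz":0,"hand":0},{"dx":0,"dy":0,"dz":0,"rx":0,"ry":0,"rz":0,"hand":0},{"dx":0,"dy":0,"dz":0,"rx":0,"ry":0,"rz":0,"hand":0},{"dx":0,"dy":0,"dz":0,"rx":0,"ry":0,"rz":0,"hand":0}]' >/dev/null
python3 -c "
from h import *
goto(.5115,-.2423)
i=grab('wrist'); cv2.imwrite('pics/w10.png',i['frame'][:,:,::-1])
hs=cv2.cvtColor(i['frame'],cv2.COLOR_RGB2HSV); s,Rm=st()
for a,p,m in hsv(i,(8,60,50),(24,165,255))[:3]:
  w=ray(i,cv2.convexHull(np.argwhere(m)[:,::-1].astype(np.float32)).reshape(-1,2),.03); t=(w-s['position'])@Rm*1000
  print(a,p,t.min(0).round(1),t.max(0).round(1))
"
```

```text
t 24.1333 p [ 0.5111 -0.2427  0.0764] head -7.5 F [-0.5  0.3 -0.9] Mz [0.004 0.046 0.064] w 0.0122 q6 65.1
tool delta [ 0.0003 -0.0004  0.    ]
t 24.1833 p [ 0.5113 -0.243   0.0768] head -7.5 F [ 0.7  0.3 -0.7] Mz [ 0.005  0.004 -0.033] w 0.0119 q6 65.1
10843 [319.24070829 191.12800885] [-38.  -40.4  46.6] [45.2 39.6 47. ]
33 [305.42424242 252.51515152] [-43.1 -11.9  46.6] [-33.   -8.9  46.7]
18 [332.61111111 262.44444444] [-51.7   8.5  46.6] [-41.4  10.7  46.7]
```

```bash

python3 -m pendant '[{"dx":0,"dy":0,"dz":0.01,"rx":0,"ry":0,"rz":0,"hand":0},{"dx":0,"dy":0,"dz":0.008,"rx":0,"ry":0,"rz":0,"hand":0},{"dx":0,"dy":0,"dz":0.002,"rx":0,"ry":0,"rz":0,"hand":0},{"dx":0,"dy":0,"dz":0.002,"rx":0,"ry":0,"rz":0,"hand":0},{"dx":0,"dy":0,"dz":0.002,"rx":0,"ry":0,"rz":0,"hand":0},{"dx":0,"dy":0,"dz":0,"rx":0,"ry":0,"rz":0,"hand":0}]' | egrep 'pos|cont'
```

```text
position: [0.5106, -0.243, 0.0538]
contact_force: [-2.4, 1.9, 14.4]
```

```bash

python3 -m pendant '[{"dx":0,"dy":0,"dz":0.002,"rx":0,"ry":0,"rz":0,"hand":0},{"dx":0,"dy":0,"dz":0.002,"rx":0,"ry":0,"rz":0,"hand":0},{"dx":0,"dy":0,"dz":0.002,"rx":0,"ry":0,"rz":0,"hand":0},{"dx":0,"dy":0,"dz":0,"rx":0,"ry":0,"rz":0,"hand":0}]' | egrep 'pos|cont'
```

```text
position: [0.5158, -0.2451, 0.0519]
contact_force: [0.8, 3.7, 28.9]
```

Contact came about 15 mm early, so the foot is on the stand's rim. I'll raise it and measure the key in hand and the pocket.

```bash

python3 -m pendant '[{"dx":0,"dy":0,"dz":-0.016,"rx":0,"ry":0,"rz":0,"hand":0},{"dx":0,"dy":0,"dz":-0.014,"rx":0,"ry":0,"rz":0,"hand":0},{"dx":0,"dy":0,"dz":0,"rx":0,"ry":0,"rz":0,"hand":0},{"dx":0,"dy":0,"dz":0,"rx":0,"ry":0,"rz":0,"hand":0}]' | egrep 'pos|cont|wid'
cat > k.py <<'E'
from h import *
import pickle
def bar(i,s,tz):
    Rm=rot(s['ee_rot']); a,p,m=hsv(i,(5,170,60),(18,255,255))[0]
    q=np.argwhere(m)[:,::-1]; o=[]
    for r in np.unique(q[:,1])[::4]: c=q[q[:,1]==r,0]; o.append((int(r),int(c.min()),int(c.max())))
    z0=(s['position']+Rm@[0,0,tz])[2]
    e=ray(i,[((o[1][1]+o[1][2])/2,o[0][0])],z0)
    print('bar px',o[:12],'near end tool mm',((e-s['position'])@Rm*1000).round(1))
def edges(i,s):
    Rm=rot(s['ee_rot'])
    for ty in(-33,-25,25,33):
        xs=np.arange(-46,50,1.); P=s['position']+np.c_[xs/1000,np.full(len(xs),ty/1000),np.full(len(xs),0)]@Rm.T; P[:,2]=.03
        px=proj(i,P).astype(np.float32); hs=cv2.cvtColor(i['frame'],cv2.COLOR_RGB2HSV).astype(np.float32)
        v=cv2.remap(hs,px[:,0].reshape(1,-1),px[:,1].reshape(1,-1),cv2.INTER_LINEAR)[0]
        print(ty,'row',[(int(x),int(a[1]),int(a[2])) for x,a in zip(xs,v) if abs(abs(x)-39)<8])
if __name__=='__main__':
    s1,i1=pickle.load(open('v1.pkl','rb')); bar(i1,s1,-.0507)
    s,_=st(); i=grab('wrist'); pickle.dump((s,i),open('v3.pkl','wb')); bar(i,s,-.0507); edges(i,s)
    t=cv2.imread('pics/w10.png')[:,:,::-1].copy(); j=dict(i); j['frame']=t; bar(j,s,-.0507)
E
python3 k.py
```

```text
position: [0.51, -0.243, 0.0753]
contact_force: [-0.3, 0.1, -1.4]
width: 0.0121
bar px [(206, 311, 331), (210, 306, 333), (214, 306, 333), (218, 305, 333), (222, 305, 334), (226, 304, 334), (230, 304, 334), (234, 304, 334), (238, 304, 334), (242, 304, 334), (246, 305, 334), (250, 305, 334)] near end tool mm [[ 37.4   0.3 -50.7]]
t 25.35 p [ 0.51   -0.243   0.0753] head -7.6 F [-0.3  0.1 -1.4] Mz [0.045 0.021 0.005] w 0.0121 q6 65.1
bar px [(215, 315, 315), (219, 314, 329), (223, 305, 334), (227, 304, 334), (231, 304, 334), (235, 305, 334), (239, 305, 334), (243, 306, 334), (247, 305, 333), (251, 305, 333), (255, 307, 332), (259, 306, 332)] near end tool mm [[ 30.9   0.8 -50.7]]
-33 row [(-46, 14, 161), (-45, 14, 162), (-44, 14, 163), (-43, 15, 160), (-42, 15, 164), (-41, 13, 163), (-40, 12, 163), (-39, 13, 162), (-38, 20, 159), (-37, 61, 149), (-36, 104, 141), (-35, 102, 143), (-34, 103, 143), (-33, 105, 144), (-32, 102, 151), (32, 100, 149), (33, 101, 146), (34, 103, 145), (35, 103, 144), (36, 102, 146), (37, 101, 145), (38, 100, 145), (39, 100, 143), (40, 102, 138), (41, 101, 139),
[... 1077 characters left out ...]
1), (-44, 13, 164), (-43, 12, 165), (-42, 11, 168), (-41, 12, 170), (-40, 12, 166), (-39, 13, 163), (-38, 14, 163), (-37, 50, 155), (-36, 105, 145), (-35, 105, 145), (-34, 105, 148), (-33, 108, 152), (-32, 106, 157), (32, 107, 147), (33, 107, 150), (34, 105, 151), (35, 105, 151), (36, 103, 151), (37, 100, 149), (38, 104, 149), (39, 104, 150), (40, 104, 144), (41, 102, 144), (42, 103, 144), (43, 97, 112), (44, 73, 62), (45, 67, 62), (46, 76, 63)]
bar px [(215, 325, 325), (219, 314, 332), (223, 304, 334), (227, 304, 334), (231, 304, 334), (235, 304, 334), (239, 304, 334), (243, 304, 334), (247, 304, 332), (251, 308, 332), (255, 308, 330), (259, 307, 329)] near end tool mm [[ 30.9   1.4 -50.7]]
```

```bash
python3 - <<'E'
from h import *
for n in('w6','w8','w9','w10'):
    f=cv2.imread(f'pics/{n}.png')
    if n=='w6': f=cv2.resize(f,(640,400),interpolation=cv2.INTER_AREA)
    print(n,[tuple(int(x) for x in f[r,319][::-1]) for r in range(196,232,2)])
i=grab('wrist'); print('now',[tuple(int(x) for x in i['frame'][r,319]) for r in range(196,232,2)])
print('low',[ (r,np.flatnonzero((i['frame'][r,:,0].astype(int)-i['frame'][r,:,2]>50)&(np.abs(np.arange(640)-319)<60))[[0,-1]].tolist()) for r in (300,320,330,335,340,345,350) if ((i['frame'][r,260:378,0].astype(int)-i['frame'][r,260:378,2])>50).any()])
# predicted rows for bar near-end edges, by tilt about tool y through pads (tool z -.0387)
s,Rm=st()
for tilt in(-10,-5,0,5,10):
    q=R.from_euler('y',tilt,degrees=True).as_matrix()
    pts=[np.array([0,0,-.0387])+q@[x,0,z] for x,z in((.03,-.012),(.03,.012),(-.03,-.012))]
    print(tilt,[proj(i,s['position']+Rm@p)[0,1].round(0) for p in pts])
E
```

```text
w6 [(195, 195, 206), (188, 187, 200), (180, 180, 191), (165, 165, 175), (136, 115, 109), (113, 61, 34), (113, 60, 36), (119, 64, 38), (122, 66, 38), (120, 65, 36), (121, 64, 34), (122, 65, 37), (133, 69, 34), (200, 102, 49), (223, 116, 50), (226, 119, 53), (226, 120, 53), (225, 117, 49)]
w8 [(43, 37, 41), (45, 42, 42), (147, 147, 156), (191, 190, 203), (129, 111, 110), (106, 60, 41), (107, 61, 33), (105, 59, 33), (108, 59, 36), (110, 61, 38), (109, 61, 37), (109, 61, 33), (121, 65, 40), (180, 94, 48), (198, 103, 48), (204, 103, 47), (204, 104, 47), (201, 101, 44)]
w9 [(80, 79, 81), (79, 77, 80), (77, 77, 80), (81, 78, 83), (99, 79, 73), (99, 54, 31), (100, 57, 37), (105, 60, 38), (102, 57, 36), (103, 56, 36), (105, 61, 37), (106, 61, 40), (117, 63, 37), (175, 90, 43), (196, 98, 42), (207, 107, 51), (206, 107, 48), (205, 105, 46)]
w10 [(132, 108, 78), (136, 111, 75), (139, 115, 79), (143, 116, 81), (84, 66, 49), (64, 40, 26), (64, 36, 21), (65, 37, 23), (67, 38, 27), (68, 44, 27), (66, 40, 21), (69, 43, 29), (74, 45, 27), (112, 60, 33), (133, 67, 31), (140, 71, 29), (86, 45, 26), (81, 44, 16)]
now [(140, 113, 81), (139, 116, 81), (144, 119, 83), (151, 123, 88), (138, 113, 80), (122, 99, 70), (79, 57, 37), (61, 40, 25), (64, 41, 27), (65, 41, 24), (64, 39, 26), (66, 40, 29), (64, 40, 25), (88, 49, 28), (125, 65, 30), (87, 45, 25), (87, 51, 30), (85, 47, 24)]
low [(300, [306, 332]), (320, [305, 333]), (330, [305, 333]), (335, [305, 333]), (340, [307, 331])]
t 25.45 p [ 0.5088 -0.2423  0.0739] head -7.6 F [-0.5 -0.3 -2.2] Mz [-0.016 -0.03  -0.009] w 0.0122 q6 65.1
-10 [np.float64(209.0), np.float64(201.0), np.float64(338.0)]
-5 [np.float64(213.0), np.float64(200.0), np.float64(337.0)]
0 [np.float64(217.0), np.float64(199.0), np.float64(335.0)]
5 [np.float64(222.0), np.float64(199.0), np.float64(333.0)]
10 [np.float64(228.0), np.float64(199.0), np.float64(330.0)]
```

```bash
python3 - <<'E'
from h import *
import pickle
a=cv2.imread('pics/w5.png')[:,:320,::-1]; w5=np.zeros((400,640,3),np.uint8); w5[100:400,160:480]=a
def rd(n):
    if n=='w5': return w5
    if n=='now': return pickle.load(open('v3.pkl','rb'))[1]['frame']
    f=cv2.imread(f'pics/{n}.png')[:,:,::-1]
    return cv2.resize(f,(640,400),interpolation=cv2.INTER_AREA) if n=='w6' else f
for n in('w5','w6','w10','now'):
    f=rd(n).astype(int); c=f[:,316:323].mean(1); sat=(c[:,0]-c[:,2])/np.maximum(c[:,0],1)
    print(n,'nearR',[(r,int(c[r,0]),int(100*sat[r])) for r in range(196,230,2)])
    print('   farR',[(r,int(c[r,0]),int(100*sat[r])) for r in range(326,350,2)])
    for r in(226,240,250): 
        x=f[r]; m=(x[:,0]-x[:,2])/np.maximum(x[:,0],1); k=np.flatnonzero((m>.55)&(np.abs(np.arange(640)-319)<40)); print('   w',r,k.min(),k.max())
E
```

```text
w5 nearR [(196, 144, 41), (198, 142, 41), (200, 139, 41), (202, 140, 42), (204, 136, 42), (206, 135, 42), (208, 145, 43), (210, 104, 49), (212, 84, 67), (214, 88, 66), (216, 87, 69), (218, 87, 71), (220, 88, 71), (222, 89, 70), (224, 89, 71), (226, 89, 72), (228, 113, 75)]
   farR [(326, 83, 64), (328, 83, 63), (330, 82, 64), (332, 82, 64), (334, 82, 64), (336, 82, 64), (338, 137, 73), (340, 145, 75), (342, 145, 74), (344, 108, 21), (346, 103, 5), (348, 99, 4)]
   w 226 303 333
   w 240 303 333
   w 250 303 333
w6 nearR [(196, 135, -4), (198, 135, -5), (200, 138, -6), (202, 136, -6), (204, 132, 21), (206, 114, 67), (208, 116, 67), (210, 118, 67), (212, 120, 68), (214, 121, 70), (216, 121, 70), (218, 123, 69), (220, 134, 71), (222, 200, 75), (224, 224, 76), (226, 225, 77), (228, 224, 77)]
   farR [(326, 114, 69), (328, 138, 71), (330, 147, 72), (332, 194, 75), (334, 193, 76), (336, 201, 6), (338, 226, -1), (340, 223, -1), (342, 217, -2), (344, 218, -2), (346, 216, -2), (348, 214, -3)]
   w 226 304 334
   w 240 304 334
   w 250 280 334
w10 nearR [(196, 131, 42), (198, 136, 42), (200, 1
[... 290 characters left out ...]
 78), (334, 162, 79), (336, 159, 17), (338, 162, 4), (340, 166, 4), (342, 167, 3), (344, 165, 5), (346, 163, 5), (348, 167, 3)]
   w 226 304 334
   w 240 304 334
   w 250 304 334
now nearR [(196, 133, 42), (198, 139, 42), (200, 142, 42), (202, 147, 42), (204, 145, 43), (206, 127, 42), (208, 80, 53), (210, 64, 61), (212, 65, 59), (214, 64, 63), (216, 63, 62), (218, 64, 65), (220, 64, 65), (222, 87, 72), (224, 128, 75), (226, 147, 76), (228, 99, 73)]
   farR [(326, 166, 79), (328, 165, 79), (330, 165, 79), (332, 166, 78), (334, 165, 80), (336, 165, 78), (338, 165, 78), (340, 156, 68), (342, 167, 3), (344, 164, 4), (346, 163, 5), (348, 167, 3)]
   w 226 304 334
   w 240 304 334
   w 250 304 334
```

```bash
python3 - <<'E'
from h import *
import pickle
from scipy.optimize import least_squares as L
s,i=pickle.load(open('v3.pkl','rb')); Rm=rot(s['ee_rot'])
def rows(x,z,t):
    q=R.from_euler('y',t,degrees=True).as_matrix()
    P=[np.array([x,0,-.0387+z])+q@[a,0,b] for a,b in((.03,.012),(.03,-.012),(-.03,-.012))]
    return np.array([proj(i,s['position']+Rm@p)[0,1] for p in P])
for n,o in(('w5',(210.5,227.5,343.5)),('w10',(204.5,221.5,336)),('now',(207.5,222.7,340.8))):
    r=L(lambda p:rows(p[0]/1e3,p[1]/1e3,p[2])-o,[0,0,0]).x
    q=R.from_euler('y',r[2],degrees=True).as_matrix(); f=q@[0,0,.062]*1000+[r[0],0,-38.7+r[1]]
    print(n,'x,z mm, tilt deg',r.round(1),'foot tool',f.round(1))
E
```

```text
w5 x,z mm, tilt deg [-7.4  3.6 -2.7] foot tool [-10.3   0.   26.8]
w10 x,z mm, tilt deg [-5.   5.6 -1.6] foot tool [-6.7  0.  28.9]
now x,z mm, tilt deg [-5.9  4.  -4.1] foot tool [-10.3   0.   27.1]
```

```bash
python3 - <<'E'
from h import *
import pickle
from k import edges
s,i=pickle.load(open('v3.pkl','rb')); Rm=rot(s['ee_rot'])
w10=cv2.imread('pics/w10.png')[:,:,::-1].copy()
for n,f in(('now',i['frame']),('w10',w10)):
    for c in(298,300,340,342):
        p=f[:,c-1:c+2].mean(1); print(n,c,[(r,int(p[r].max()),int(100*(p[r,0]-p[r,2])/max(p[r].max(),1))) for r in range(176,226,2)])
for x in(.006,.0085,.011,.0135,.016): print('foot near edge x',x,proj(i,s['position']+Rm@[x,.0105,.0233]).round(1),proj(i,s['position']+Rm@[x,.0105,.0003]).round(1))
P=lambda x,y:(lambda p:proj(i,[p[0],p[1],.03]).round(1))(s['position']+Rm@[x,y,0])
for x in(.015,.018,.021): print('pocket edge',x,P(x,.0105))
j=dict(i);j['frame']=w10
import io,contextlib
b=io.StringIO()
with contextlib.redirect_stdout(b): edges(j,s)
print('w10 edges',b.getvalue().split('\n')[3])
E
```

```text
now 298 [(176, 152, 42), (178, 130, 41), (180, 94, 38), (182, 76, 37), (184, 78, 39), (186, 83, 40), (188, 79, 41), (190, 72, 40), (192, 76, 40), (194, 74, 39), (196, 77, 39), (198, 75, 39), (200, 72, 39), (202, 69, 38), (204, 71, 40), (206, 69, 38), (208, 66, 41), (210, 64, 40), (212, 71, 40), (214, 67, 31), (216, 76, 30), (218, 74, 29), (220, 77, 24), (222, 114, 11), (224, 118, 13)]
now 300 [(176, 152, 42), (178, 134, 41), (180, 104, 40), (182, 88, 39), (184, 86, 39), (186, 87, 40), (188, 87, 40), (190, 84, 40), (192, 86, 40), (194, 85, 40), (196, 84, 42), (198, 85, 41), (200, 85, 42), (202, 89, 40), (204, 86, 41), (206, 76, 40), (208, 70, 42), (210, 71, 40), (212, 73, 27), (214, 57, 8), (216, 56, 9), (218, 56, 11), (220, 66, 3), (222, 126, -3), (224, 123, -4)]
now 340 [(176, 139, 41), (178, 136, 42), (180, 132, 42), (182, 125, 42), (184, 123, 42), (186, 121, 42), (188, 115, 41), (190, 84, 42), (192, 73, 41), (194, 74, 42), (196, 69, 40), (198, 68, 39), (200, 63, 39), (202, 61, 40), (204, 63, 39), (206, 64, 41), (208, 64, 43), (210, 61, 39), (212, 66, 40), (214, 63, 40), (216, 64, 
[... 2184 characters left out ...]
ear edge x 0.0135 [[335.9 198. ]] [[337.8 210.8]]
foot near edge x 0.016 [[336.  194.3]] [[337.9 206.7]]
pocket edge 0.015 [[334.4 186.1]]
pocket edge 0.018 [[334.5 181.9]]
pocket edge 0.021 [[334.5 177.7]]
w10 edges 33 row [(-46, 13, 163), (-45, 14, 164), (-44, 11, 163), (-43, 13, 168), (-42, 13, 169), (-41, 13, 166), (-40, 13, 164), (-39, 13, 162), (-38, 31, 159), (-37, 93, 148), (-36, 105, 145), (-35, 105, 146), (-34, 103, 153), (-33, 108, 156), (-32, 104, 160), (32, 105, 147), (33, 105, 148), (34, 103, 149), (35, 103, 148), (36, 105, 149), (37, 101, 145), (38, 101, 146), (39, 105, 143), (40, 105, 146), (41, 103, 150), (42, 91, 105), (43, 74, 62), (44, 75, 61), (45, 71, 63), (46, 59, 68)]
```

```bash
python3 - <<'E'
from h import *
import pickle
s,i=pickle.load(open('v3.pkl','rb'))
w10=cv2.imread('pics/w10.png')[:,:,::-1].copy()
for n,f in(('now',i['frame']),('w10',w10)):
    f=f.astype(int)
    for r in(210,214,216,220,222,226): print(n,r,[(c,f[r,c].max(),int(100*(f[r,c,0]-f[r,c,2])/f[r,c].max())) for c in list(range(294,308))+list(range(330,348))])
E
```

```text
now 210 [(294, np.int64(118), 41), (295, np.int64(99), 42), (296, np.int64(80), 41), (297, np.int64(70), 37), (298, np.int64(61), 39), (299, np.int64(62), 46), (300, np.int64(76), 36), (301, np.int64(75), 40), (302, np.int64(76), 44), (303, np.int64(73), 42), (304, np.int64(78), 43), (305, np.int64(79), 59), (306, np.int64(81), 74), (307, np.int64(72), 69), (330, np.int64(62), 70), (331, np.int64(64), 62), (332, np.int64(81), 55), (333, np.int64(111), 46), (334, np.int64(128), 41), (335, np.int64(126), 42), (336, np.int64(124), 42), (337, np.int64(125), 42), (338, np.int64(108), 41), (339, np.int64(52), 42), (340, np.int64(65), 38), (341, np.int64(68), 38), (342, np.int64(75), 38), (343, np.int64(89), 41), (344, np.int64(83), 44), (345, np.int64(88), 40), (346, np.int64(85), 40), (347, np.int64(83), 39)]
now 214 [(294, np.int64(118), 43), (295, np.int64(105), 40), (296, np.int64(83), 39), (297, np.int64(82), 39), (298, np.int64(66), 34), (299, np.int64(55), 16), (300, np.int64(58), 5), (301, np.int64(59), 5), (302, np.int64(58), 10), (303, np.int64(56), 1), (304, np.int64(71), 38), (
[... 8017 characters left out ...]
3), 41), (299, np.int64(139), 28), (300, np.int64(126), 1), (301, np.int64(132), -4), (302, np.int64(122), 0), (303, np.int64(127), 33), (304, np.int64(145), 76), (305, np.int64(158), 75), (306, np.int64(153), 77), (307, np.int64(155), 77), (330, np.int64(103), 71), (331, np.int64(105), 72), (332, np.int64(105), 69), (333, np.int64(102), 70), (334, np.int64(94), 75), (335, np.int64(84), 47), (336, np.int64(84), 8), (337, np.int64(89), -4), (338, np.int64(87), -3), (339, np.int64(90), 5), (340, np.int64(117), 27), (341, np.int64(143), 43), (342, np.int64(147), 42), (343, np.int64(144), 43), (344, np.int64(144), 42), (345, np.int64(147), 41), (346, np.int64(145), 41), (347, np.int64(144), 40)]
```

The key's foot sits about 11 mm short of the pocket centre along tool x, and the rim contact left the key slightly tilted. I'll level it, shift, and re-measure.

```bash

python3 -m pendant '[{"dx":0.01,"dy":0,"dz":0,"rx":0,"ry":3,"rz":0,"hand":0},{"dx":0,"dy":0,"dz":0,"rx":0,"ry":0,"rz":0,"hand":0},{"dx":0,"dy":0,"dz":0,"rx":0,"ry":0,"rz":0,"hand":0}]' | egrep 'pos|ee|cont|wid'
cat > m.py <<'E'
from h import *
s,Rm=st(); i=grab('wrist'); f=i['frame'].astype(int)
sat=(f[:,:,0]-f[:,:,2])/np.maximum(f.max(2),1)
inv=lambda px,z:((ray(i,[px],z)-s['position'])@Rm*1000).round(1)[0]
for c in(301,302,336,337):
    g=sat[190:225,c-1:c+2].mean(1); r=190+int(np.argmax(g<.22)); print(c,'steel from',r,inv((c,r),s['position'][2]-.0233))
for ty in(-30,30):
    xs=np.arange(-50,55,.5); P=s['position']+np.c_[xs/1000,np.full(len(xs),ty/1000),0*xs]@Rm.T
    P=P+np.outer((.03-P[:,2])/Rm[2,2],Rm[:,2])
    px=proj(i,P).round().astype(int); ok=(px[:,1]<400)&(px[:,1]>=0); S=np.array([sat[b,a] if k else 0 for (a,b),k in zip(px,ok)]); V=np.array([f[min(b,399),a].max() for a,b in px])
    far=[x for x,q in zip(xs,S) if q>.3][0]; nr=[x for x,v in zip(xs,V) if x>30 and v<100]; print(ty,'stand',far,nr[:1])
E
python3 m.py
```

```text
position: [0.5182, -0.2435, 0.0737]
ee_rot: [0.001, 0.997, -0.067, 0.025]
contact_force: [0.3, -0.3, -2.2]
width: 0.0121
t 25.7 p [ 0.5182 -0.2435  0.0737] head -7.6 F [ 0.3 -0.3 -2.2] Mz [-0.051  0.019 -0.053] w 0.0121 q6 63.9
301 steel from 213 [  3.2 -12.   23.5]
302 steel from 212 [  3.8 -11.3  23.5]
336 steel from 214 [ 2.5 10.7 23.4]
337 steel from 218 [-0.3 11.4 23.3]
-30 stand -44.0 [np.float64(32.5)]
30 stand -44.5 [np.float64(33.5)]
```

```bash

python3 -m pendant '[{"dx":0.0034,"dy":0,"dz":0.006,"rx":0,"ry":0,"rz":0,"hand":0},{"dx":0,"dy":0,"dz":0.006,"rx":0,"ry":0,"rz":0,"hand":0},{"dx":0,"dy":0,"dz":0.005,"rx":0,"ry":0,"rz":0,"hand":0},{"dx":0,"dy":0,"dz":0,"rx":0,"ry":0,"rz":0,"hand":0},{"dx":0,"dy":0,"dz":0,"rx":0,"ry":0,"rz":0,"hand":0}]' | egrep 'pos|cont'
python3 m.py
python3 -m pendant '[{"dx":0,"dy":0,"dz":0.0015,"rx":0,"ry":0,"rz":0,"hand":0},{"dx":0,"dy":0,"dz":0.0015,"rx":0,"ry":0,"rz":0,"hand":0},{"dx":0,"dy":0,"dz":0.0015,"rx":0,"ry":0,"rz":0,"hand":0},{"dx":0,"dy":0,"dz":0,"rx":0,"ry":0,"rz":0,"hand":0}]' | egrep 'pos|cont'
```

```text
position: [0.5233, -0.2442, 0.0572]
contact_force: [-0.2, 0.4, -1.0]
t 26.1667 p [ 0.5233 -0.2442  0.0572] head -7.6 F [-0.2  0.4 -1. ] Mz [-0.039  0.005  0.008] w 0.0119 q6 64.0
301 steel from 212 [  3.8 -12.   23.5]
302 steel from 212 [  3.8 -11.3  23.5]
336 steel from 214 [ 2.5 10.7 23.4]
337 steel from 216 [ 1.1 11.4 23.4]
-30 stand -37.0 [np.float64(30.5)]
30 stand -45.5 [np.float64(30.5)]
position: [0.5243, -0.2448, 0.054]
contact_force: [0.9, -0.3, -0.2]
```

```bash

python3 -m pendant '[{"dx":0.001,"dy":0,"dz":0.0015,"rx":0,"ry":0,"rz":0,"hand":0},{"dx":0,"dy":0,"dz":0.0015,"rx":0,"ry":0,"rz":0,"hand":0},{"dx":0,"dy":0,"dz":0,"rx":0,"ry":0,"rz":0,"hand":0}]' | egrep 'pos|cont'
```

```text
position: [0.5252, -0.2451, 0.0535]
contact_force: [-4.8, 2.0, 15.9]
```

```bash
python3 -c "
from h import *
s,Rm=st(); print('tool-frame F,M',(s['contact_force']@Rm).round(2),(np.array(s['moment'])@Rm).round(3),Rm[:,2].round(3))"
python3 -m pendant '[{"dx":0,"dy":0,"dz":-0.004,"rx":0,"ry":0,"rz":0,"hand":0},{"dx":0,"dy":0,"dz":-0.002,"rx":0,"ry":0,"rz":0,"hand":0},{"dx":0,"dy":0,"dz":0,"rx":0,"ry":0,"rz":0,"hand":0}]' | egrep 'pos|cont'
python3 -c "
from h import *
i=grab('wrist'); s,Rm=st(); f=i['frame'].astype(int); sat=(f[:,:,0]-f[:,:,2])/np.maximum(f.max(2),1)
c=f[:,316:323].mean(1); q=(c[:,0]-c[:,2])/np.maximum(c[:,0],1)
print('near',[(r,int(c[r,0]),int(100*q[r])) for r in range(200,232,2)],'far',[(r,int(100*q[r])) for r in range(330,350,2)])
for col in(270,288,302,336,350,364): print(col,[(r,int(f[r,col-1:col+2].mean(0).max()),int(100*sat[r,col-1:col+2].mean())) for r in range(130,250,4)])
cv2.imwrite('pics/w11.png',i['frame'][:,:,::-1])
"
```

```text
t 26.8 p [ 0.5252 -0.2451  0.0535] head -7.6 F [-4.8  2.  15.9] Mz [0.416 0.915 0.036] w 0.012 q6 64.0
tool-frame F,M [ -4.13  -1.38 -16.14] [ 0.293 -0.962 -0.022] [ 0.053 -0.008 -0.999]
position: [0.5251, -0.2449, 0.057]
contact_force: [0.4, -0.0, -1.6]
t 27.1 p [ 0.5249 -0.2448  0.0566] head -7.6 F [-0.3 -0.3 -1. ] Mz [-0.024  0.018  0.009] w 0.0124 q6 64.0
near [(200, 149, 42), (202, 147, 41), (204, 143, 42), (206, 117, 41), (208, 67, 53), (210, 63, 61), (212, 65, 63), (214, 65, 63), (216, 65, 61), (218, 65, 64), (220, 65, 65), (222, 91, 71), (224, 130, 75), (226, 149, 77), (228, 152, 78), (230, 152, 78)] far [(330, 80), (332, 79), (334, 78), (336, 80), (338, 79), (340, 69), (342, 5), (344, 5), (346, 5), (348, 5)]
270 [(130, 173, 4), (134, 169, 3), (138, 170, 4), (142, 159, 4), (146, 152, 4), (150, 150, 5), (154, 148, 5), (158, 147, 4), (162, 151, 5), (166, 134, 5), (170, 66, 27), (174, 60, 26), (178, 136, 40), (182, 142, 40), (186, 133, 39), (190, 132, 40), (194, 134, 40), (198, 140, 40), (202, 145, 39), (206, 144, 40), (210, 130, 41), (214, 137, 40), (218, 143, 40), (222, 141, 4
[... 1723 characters left out ...]
 (190, 152, 42), (194, 152, 41), (198, 161, 42), (202, 158, 41), (206, 92, 39), (210, 86, 39), (214, 94, 40), (218, 100, 41), (222, 89, 42), (226, 90, 41), (230, 89, 41), (234, 88, 43), (238, 87, 42), (242, 140, 42), (246, 133, 43)]
364 [(130, 173, 4), (134, 171, 5), (138, 174, 5), (142, 170, 4), (146, 169, 4), (150, 174, 3), (154, 173, 5), (158, 173, 4), (162, 107, 5), (166, 90, 5), (170, 64, 28), (174, 62, 29), (178, 152, 41), (182, 149, 41), (186, 151, 41), (190, 152, 41), (194, 154, 40), (198, 160, 42), (202, 155, 42), (206, 136, 42), (210, 89, 37), (214, 93, 42), (218, 98, 41), (222, 90, 39), (226, 146, 41), (230, 144, 41), (234, 142, 41), (238, 141, 42), (242, 141, 42), (246, 124, 41)]
```

```bash
python3 - <<'E'
from h import *
i=grab('wrist'); s,Rm=st(); f=i['frame'].astype(int); sat=(f[:,:,0]-f[:,:,2])/np.maximum(f.max(2),1)
for r in(182,188,196,204,230,236):
    k=np.flatnonzero((sat[r]>.3)&(np.abs(np.arange(640)-319)<110)); e=ray(i,[(k[0]-.5,r),(k[-1]+.5,r)],.03); t=(e-s['position'])@Rm*1000; print(r,k[[0,-1]],t.round(1).tolist())
for r in(214,217,219,224,230,236,240): 
    k=np.flatnonzero((sat[r]<.2)&(np.abs(np.arange(640)-319)<26)); print('steel',r,k.min() if len(k) else 0,k.max() if len(k) else 0)
for c in(292,295,343,346): print(c,[(r,int(f[r,c].max()),int(100*sat[r,c])) for r in range(200,262,3)])
E
```

```text
t 27.15 p [ 0.5247 -0.2446  0.0563] head -7.6 F [ 0.  -0.3 -1.9] Mz [ 0.002  0.045 -0.   ] w 0.0117 q6 64.0
182 [257 380] [[23.0, -40.3, 27.5], [23.0, 39.3, 27.5]]
188 [258 380] [[19.1, -39.9, 27.3], [19.1, 39.5, 27.3]]
196 [258 379] [[13.7, -40.1, 27.1], [13.7, 39.1, 27.0]]
204 [258 379] [[8.3, -40.4, 26.8], [8.3, 39.4, 26.8]]
230 [260 378] [[-9.8, -40.0, 25.8], [-9.8, 39.6, 25.8]]
236 [260 377] [[-14.1, -40.2, 25.6], [-14.1, 39.1, 25.6]]
steel 214 300 336
steel 217 299 337
steel 219 299 337
steel 224 298 338
steel 230 298 338
steel 236 298 337
steel 240 298 338
292 [(200, 146, 40), (203, 146, 40), (206, 145, 40), (209, 130, 41), (212, 130, 40), (215, 130, 41), (218, 134, 40), (221, 137, 42), (224, 124, 42), (227, 129, 41), (230, 129, 43), (233, 132, 42), (236, 129, 41), (239, 139, 42), (242, 139, 43), (245, 146, 41), (248, 136, 41), (251, 106, 38), (254, 55, 9), (257, 51, 11), (260, 55, 10)]
295 [(200, 143, 40), (203, 143, 41), (206, 142, 41), (209, 130, 39), (212, 88, 39), (215, 99, 40), (218, 93, 40), (221, 87, 39), (224, 87, 37), (227, 79, 40), (230, 76, 47), (233, 74, 37), (236, 74, 41), (239, 92, 40), (242, 97, 41), (245, 99, 42), (248, 92, 40), (251, 80, 33), (254, 55, 3), (257, 57, 8), (260, 52, 7)]
343 [(200, 164, 41), (203, 162, 41), (206, 91, 37), (209, 88, 39), (212, 77, 37), (215, 78, 43), (218, 82, 41), (221, 70, 42), (224, 73, 39), (227, 73, 39), (230, 70, 40), (233, 69, 43), (236, 69, 40), (239, 69, 46), (242, 68, 38), (245, 128, 42), (248, 126, 42), (251, 94, 34), (254, 50, 8), (257, 53, 11), (260, 50, 14)]
346 [(200, 166, 42), (203, 160, 42), (206, 91, 41), (209, 87, 42), (212, 88, 43), (215, 97, 42), (218, 101, 41), (221, 90, 44), (224, 89, 42), (227, 93, 41), (230, 91, 43), (233, 92, 41), (236, 88, 39), (239, 89, 41), (242, 83, 48), (245, 137, 43), (248, 133, 43), (251, 101, 38), (254, 53, 9), (257, 55, 10), (260, 48, 4)]
```

My edge test had a bug (it only looked beyond 30 mm), so I overshot by about 3 mm. I'll correct and try again.

```bash

python3 -m pendant '[{"dx":-0.0033,"dy":0.0003,"dz":0,"rx":0,"ry":0,"rz":0,"hand":0},{"dx":0,"dy":0,"dz":0.0015,"rx":0,"ry":0,"rz":0,"hand":0},{"dx":0,"dy":0,"dz":0.0015,"rx":0,"ry":0,"rz":0,"hand":0},{"dx":0,"dy":0,"dz":0.0015,"rx":0,"ry":0,"rz":0,"hand":0},{"dx":0,"dy":0,"dz":0.0010,"rx":0,"ry":0,"rz":0,"hand":0},{"dx":0,"dy":0,"dz":0,"rx":0,"ry":0,"rz":0,"hand":0}]' | egrep 'pos|cont'
```

```text
position: [0.5216, -0.2445, 0.0505]
contact_force: [0.7, 0.2, -2.0]
```

It's in the pocket: 3 mm below the rim with no force. Continuing to the floor.

```bash

python3 -m pendant '[{"dx":-0.0003,"dy":0,"dz":0.0015,"rx":0,"ry":0,"rz":0,"hand":0},{"dx":0,"dy":0,"dz":0.0015,"rx":0,"ry":0,"rz":0,"hand":0},{"dx":0,"dy":0,"dz":0.0015,"rx":0,"ry":0,"rz":0,"hand":0},{"dx":0,"dy":0,"dz":0.0015,"rx":0,"ry":0,"rz":0,"hand":0},{"dx":0,"dy":0,"dz":0,"rx":0,"ry":0,"rz":0,"hand":0}]' | egrep 'pos|cont'
```

```text
position: [0.5216, -0.2445, 0.0446]
contact_force: [-0.8, 0.6, -1.6]
```

```bash

python3 -m pendant '[{"dx":-0.0003,"dy":0,"dz":0.0015,"rx":0,"ry":0,"rz":0,"hand":0},{"dx":0,"dy":0,"dz":0.0015,"rx":0,"ry":0,"rz":0,"hand":0},{"dx":0,"dy":0,"dz":0.001,"rx":0,"ry":0,"rz":0,"hand":0},{"dx":0,"dy":0,"dz":0,"rx":0,"ry":0,"rz":0,"hand":0}]' | egrep 'pos|cont'
```

```text
position: [0.5216, -0.2445, 0.0407]
contact_force: [0.5, 0.2, -1.4]
```

```bash

python3 -m pendant '[{"dx":0,"dy":0,"dz":0.001,"rx":0,"ry":0,"rz":0,"hand":0},{"dx":0,"dy":0,"dz":0.0007,"rx":0,"ry":0,"rz":0,"hand":0},{"dx":0,"dy":0,"dz":0,"rx":0,"ry":0,"rz":0,"hand":0}]' | egrep 'pos|cont'
```

```text
position: [0.5218, -0.2446, 0.0392]
contact_force: [0.1, 0.6, -1.3]
```

```bash

python3 -m pendant '[{"dx":0,"dy":0,"dz":0.0007,"rx":0,"ry":0,"rz":0,"hand":0},{"dx":0,"dy":0,"dz":0,"rx":0,"ry":0,"rz":0,"hand":0}]' | egrep 'pos|cont'
```

```text
position: [0.522, -0.2447, 0.039]
contact_force: [-0.9, 0.6, 1.4]
```

The key is on the floor of the pocket. Releasing and retreating.

```bash

python3 -m pendant '[{"dx":0,"dy":0,"dz":0,"rx":0,"ry":0,"rz":0,"hand":0.02},{"dx":0,"dy":0,"dz":0,"rx":0,"ry":0,"rz":0,"hand":0.045},{"dx":0,"dy":0,"dz":0,"rx":0,"ry":0,"rz":0,"hand":0.045},{"dx":0,"dy":0,"dz":0,"rx":0,"ry":0,"rz":0,"hand":0.045},{"dx":0,"dy":0,"dz":0,"rx":0,"ry":0,"rz":0,"hand":0.045},{"dx":0,"dy":0,"dz":-0.01,"rx":0,"ry":0,"rz":0,"hand":0.045},{"dx":0,"dy":0,"dz":-0.03,"rx":0,"ry":0,"rz":0,"hand":0.045},{"dx":0,"dy":0,"dz":-0.04,"rx":0,"ry":0,"rz":0,"hand":0.045},{"dx":0,"dy":0,"dz":-0.04,"rx":0,"ry":0,"rz":0,"hand":0.045},{"dx":0,"dy":0,"dz":0,"rx":0,"ry":-3,"rz":0,"hand":0.045},{"dx":0,"dy":0,"dz":0,"rx":0,"ry":0,"rz":0,"hand":0.045},{"dx":0,"dy":0,"dz":0,"rx":0,"ry":0,"rz":0,"hand":0.045}]' | egrep 'clock|pos|cont|wid'
python3 - <<'E'
from h import *
s,Rm=st(); i=grab('wrist'); cv2.imwrite('pics/w12.png',i['frame'][:,:,::-1])
a,p,m=hsv(i,(5,170,60),(18,255,255))[0]
c,_=cv2.findContours(m.astype(np.uint8),0,2); c=max(c,key=cv2.contourArea).reshape(-1,2)
r=cv2.minAreaRect((ray(i,c,.089)[:,:2]*1000).astype(np.float32)); print('bar',a,r)
f=i['frame'].astype(int); sat=(f[:,:,0]-f[:,:,2])/np.maximum(f.max(2),1)
m2=((sat>.3)&(f.max(2)>90)).astype(np.uint8); n,l,stt,cc=cv2.connectedComponentsWithStats(m2); k=1+np.argmax(stt[1:,4]); w=ray(i,np.argwhere(l==k)[:,::-1],.03); t=(w-s['position'])@Rm*1000; print('stand tool',t.min(0).round(1),t.max(0).round(1))
b=((np.array([*r[0],89])/1000-s['position'])@Rm*1000).round(1); print('bar tool',b)
for n in('top','side'):
    g=grab(n)
    for a,p,m in hsv(g,(3,150,90),(18,255,255))[:1]: print(n,a,p,ray(g,p,.089))
E
```

```text
clock: 29.82
position: [0.5159, -0.2438, 0.1589]
contact_force: [-0.5, 0.6, -1.3]
width: 0.0448
t 29.8167 p [ 0.5159 -0.2438  0.1589] head -7.6 F [-0.5  0.6 -1.3] Mz [0.063 0.013 0.005] w 0.0448 q6 65.3
bar 1159 ((516.669921875, -242.84500122070312), (12.626335144042969, 58.244319915771484), 81.93438720703125)
stand tool [-55.6 -40.3 128.8] [ 36.8  39.  129. ]
bar tool [ 0.5 -1.  69.9]
top 55 [411.21818182 227.6       ] [[ 0.50393483 -0.24088697  0.089     ]]
side 1842 [591.45168295 105.6606949 ] [[-0.43821353 -0.48065578  0.089     ]]
```

```bash
python3 - <<'E'
from h import *
for nm in('side','top'):
    n=grab(nm); o=dict(n); o['frame']=cv2.imread(f'pics/{nm}0.png')[:,:,::-1].copy()
    for tag,g in(('old',o),('new',n)):
        for a,p,m in hsv(g,(3,150,80),(18,255,255)):
            if a>20 and np.hypot(*(p-proj(g,[.511,-.242,.08])[0]))<25:
                c=np.argwhere(m)[:,::-1]; r=cv2.minAreaRect(c.astype(np.float32)); print(nm,tag,a,p.round(1),c.min(0),c.max(0),np.round(r[1],1),round(r[2],1))
# anything else moved? frame difference away from the arm
    d=cv2.absdiff(o['frame'],n['frame']).max(2)>60; k,l,st_,cc=cv2.connectedComponentsWithStats(d.astype(np.uint8))
    print(nm,'diff',[(int(st_[j,4]),cc[j].round().tolist()) for j in range(1,k) if st_[j,4]>12])
E
```

```text
side old 119 [335.4 145.2] [327 141] [344 149] [16.5  7.2] 7.1
side new 122 [334.8 145.1] [327 141] [343 149] [16.6  7.3] 6.3
side diff [(27, [435.0, 4.0]), (248, [466.0, 6.0]), (41, [361.0, 14.0]), (114, [432.0, 18.0]), (751, [462.0, 35.0]), (3599, [349.0, 84.0]), (17, [356.0, 23.0]), (41, [372.0, 30.0]), (141, [415.0, 34.0]), (1943, [445.0, 132.0]), (13, [481.0, 39.0]), (1193, [406.0, 67.0]), (119, [464.0, 56.0]), (831, [476.0, 123.0]), (92, [413.0, 90.0]), (219, [455.0, 127.0]), (343, [413.0, 121.0]), (74, [486.0, 157.0]), (13, [519.0, 165.0]), (815, [423.0, 198.0]), (36, [487.0, 174.0]), (189, [529.0, 197.0]), (38, [480.0, 216.0]), (1214, [463.0, 238.0]), (63, [496.0, 222.0])]
top old 95 [411.7 223.9] [409 214] [414 234] [ 4.5 20.1] 5.2
top new 57 [411.2 227.5] [409 221] [414 233] [ 4.6 12. ] 5.2
top diff [(62, [451.0, 167.0]), (4198, [439.0, 259.0]), (4968, [588.0, 350.0]), (888, [490.0, 325.0]), (1318, [343.0, 328.0]), (862, [265.0, 358.0]), (66, [307.0, 340.0]), (2356, [459.0, 370.0]), (24, [395.0, 350.0]), (23, [389.0, 351.0]), (20, [361.0, 366.0]), (54, [428.0, 396.0])]
```

```bash
python3 -c "
from rig import manip
print(manip.sign_off())"
```

```text
the job is handed in; nothing more can be done
None
```

I turned the red nipple a half turn (about 178°, by its slot in the wrist camera) and then the yellow a quarter turn (about 90°), and the key is back upright in its pocket. I pressed with under 10 N on the nipples, but while putting the key back I twice touched the stand's rim, once with about 29 N. I handed the job in at about 30 s.

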